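# Clear the examination table after a consultation

## Task

Clear up after the consultation: sharps first, so drop the used syringe into the yellow sharps bin before you move anything else. Then lay the scissors and the forceps flat in the steel instrument tray with the green mat, not one on top of the other, and stand both glass vials upright in the blue medicine tray, setting the glass down gently. Leave the white tablet bottle and the violet slide carton where they are.

Things in the scene. Friction and masses are not known exactly. Their poses are not given: they have to be found in the camera images.
- syringe_c (a point): Used 5 ml syringe with its needle capped, lying on the table. Pale barrel 14 mm in diameter and 62 mm long with a flat finger flange (26 mm wide) at its rear, green plunger, orange needle cap; 114 mm long overall. This point is on the centre line, 7 mm above the underside, and is where the barrel is well gripped; x runs along the syringe to the orange cap (tip 59 mm ahead of the point, plunger end 55 mm behind), z up. 14 g.
- scissors_c (a point): Closed straight surgical scissors lying flat, bright steel with two gold-coloured finger rings; 124 mm long, 6 mm thick, rings 49 mm across the pair. This point is the middle of the joint, a flat-sided block 28 mm long and 12 mm wide that is the place to grip, 3 mm above the underside; x runs to the blade tips (63 mm ahead; rings end 63 mm behind), z up. About 35 g.
- forceps_c (a point): Dark blue thumb forceps (large tweezers, rigid) lying on their side; 122 mm long, 9 mm high, two blades 16 mm across in the middle, where they have bright grip ridges and are gripped. This point is the middle, 4.5 mm above the underside; x runs to the tips (61 mm either way), z up. About 30 g.
- clear_vial_c (a point): Small clear-glass injection vial standing upright, white label with a red band, crimped metal cap with a red top; 32 mm in diameter, 60 mm tall, straight-sided up to 40 mm. This point is its centre, 30 mm above its foot; z up. About 55 g.
- amber_vial_c (a point): Larger amber (brown) glass medicine vial standing upright, white label with a green band, crimped metal cap with a green top; 44 mm in diameter, 72 mm tall, straight-sided up to 48 mm. This point is its centre, 36 mm above its foot; z up. About 110 g.
- sharps_bin: Yellow plastic sharps bin, fixed, 120 mm (its x) by 170 mm (its y) and 100 mm tall, with a red label and a red flap hanging open on its far side. Open mouth in the top 84 mm (x) by 144 mm (y), centred; inner floor 4 mm up. Origin: centre of its underside, on the table; z up.
- instrument_tray: Shallow stainless-steel tray for used instruments with a green silicone mat on its floor, fixed, 135 mm (its x) by 200 mm (its y), rim 18 mm high, walls 3 mm. Green floor 125 by 190 mm, 4 mm above the table. Origin: centre of its underside, on the table; z up.
- medicine_tray: Blue plastic medicine tray with a pale floor, fixed, 135 mm (its x) by 190 mm (its y), rim 32 mm high, walls 4 mm. Inner floor 127 by 182 mm, 4 mm above the table. Origin: centre of its underside, on the table; z up.
- tablet_bottle_c (a point): White screw-cap tablet bottle standing among the things, 46 mm in diameter, 75 mm tall. Not to be moved. This point is its centre, 37.5 mm up.
- slide_carton_c (a point): Violet and white carton of microscope slides lying among the things, 80 mm (its x) by 36 mm (its y), 30 mm high. Not to be moved. This point is its centre, 15 mm up; z up.

How it is judged:
By the outcome, as a careful person would: the job done as asked, in the order asked, and still so for the second after the job is handed in, with the robot touching nothing.
It also fails if it takes over 128 s, if anything falls off the work surface, if the arm or the gripper's body presses on something with over 40 N, if the wrist force passes 120 N, or if a joint passes its speed limit or range.

## Robot

A 6-joint arm with a two-finger parallel gripper is mounted at the origin on the work surface. World frame = base frame: x ahead of the robot, y to its left, z up, the work surface at z = 0. Lengths are in m, angles in rad, forces in N, time in s.
With the tool pointing down it reaches from about 0.35 to 0.975 m from the base axis. Payload 4.9 kg.
Tool frame: the origin (TCP) lies at the very end of the fingers, on their centre line; the grasp point (between the pads) lies 19 mm behind it (manip.hold_point_z is the distance from the TCP to the grasp point, in m); z points along the fingers, x is the direction in which the jaws open and shut, and the axes are right-handed (so a half turn about z gives the same grasp; the last joint's range is limited). The gripper opens to 85 mm and grips with 20 to 120 N. Pads are 22 mm wide; open, the fingers measure 114 mm over their backs; the gripper's body (76 mm by 85 mm) begins 54 mm behind the grasp point. The pads swing forward as they close: fully open they stand 13 mm farther back than shut.
Start: joints at [-1.458, 0.053, 1.613, -0, 1.476, -0.119], TCP at [0.144, -0.608, 0.231] pointing down, gripper open.
Joint ranges: [-3.01, 3.01], [-1.01, 2.22], [0.06, 2.58], [-1.02, 4.17], [0.09, 2.62], [-3.14, 3.14]. Speed limits (rad/s): [2.57, 2.57, 3.14, 3.14, 3.14, 3.14].

## Interface

Orientations are given as a unit quaternion [w, x, y, z].
In Python, from plant import manip gives the robot as it stands.
- The arm moves only by the shell command python3 -m handwheel 'ROWS' [OPENING]. ROWS is JSON, a list of rows, each an object of numbers: "dx", "dy", "dz": the shift along the tool's x, y, z in m; "ax", "ay", "az": the turn, a rotation vector about the tool's x, y, z in rad. In form: [{"dx": .., "dy": .., "dz": .., "ax": .., "ay": .., "az": ..}, ...]. A call has 1 to 5 rows; each row is the pose to reach, as a shift and turn from the pose commanded when the call began, along the tool's axes at that moment; what a row does not reach only later rows make up. A row lasts 1/8 s, in which the tool goes at most 62.5 mm and 10.7 degrees, less where a joint would pass 70% of its speed; a pose out of reach is approached as far as the arm can. A call with a gripper value outside its range is refused whole. OPENING is the closure in counts, from 0 (fully open) to 255 (shut), set as the call begins (- or left out, the last holds). The fingers move at their own pace and stop on an object; the grip force is fixed at half the most. Time passes only in rows, so rows that repeat a pose let the fingers close. It gives the time, the measured TCP pose, the force and the opening at its end, in the units of the state.
- manip.state(): the state, without advancing time (a new reading comes with each control period).
- manip.grab_frame(name): name is "scene" or "top"; returns a dict with "image" (384x512x3 uint8, blue, green, red), "z_map" (384x512 float32, m along the optical axis (not along the pixel's ray), 0 where there is no reading), "K" (3x3 intrinsics, pixels), "k1" (the pictures are not rectified: a ray, as slopes to the right and down, at radius r is drawn at 1 + k1 r^2 times it, then the intrinsics apply), "xyz" and "rotation" of the camera in the world. Camera axes: x right, y up, looking along -z (the intrinsics and any distortion apply to the point x, -y, -z); pixel columns grow to the right and rows downward; lengths in m; the calibration is good to about 2 mm. A picture is of the moment at which its call begins.
- manip.job_done(): hands the job in, once; it reports no verdict.
The state is a dict: "time": time; "joint_pos": joint angles; "joint_vel": joint speeds; "joint_efforts": joint torques, N m; "tool_pos": TCP position; "tool_rot": TCP orientation; "contact_force": force on the tool from outside, world axes, zero at the start; "ft_torque": the same for the moment, N m; "gripper_width": opening from 0.0 (shut) to 1.0 (fully open).
Only numpy, scipy, OpenCV 4.12 (cv2) and the standard library are available. Lean on these libraries where they do the work, as an engineer would, in place of code of your own. Each camera call takes 0.05 s, during which the arm holds its last target.

## Working session

There is one attempt and no reset: what is moved stays moved. The work goes in short steps, Python scripts to look and compute and a shell command to move; the robot and the scene stay as the last step left them, time stands still between calls to the robot, and variables do not carry over. Pictures are saved under pics/ and viewed, and the job is handed in when it is done.

```bash
ls; mkdir -p pics
python3 - <<'E'
from plant import manip
import cv2,numpy as np
print(manip.state())
print(manip.hold_point_z)
for n in("scene","top"):
    f=manip.grab_frame(n); cv2.imwrite(f"pics/{n}0.png",f["image"]); np.savez(f"{n}0.npz",**f)
    print(n,f["K"],f["k1"],f["xyz"],f["rotation"])
E
```

```text
pics
{'time': 0.0, 'joint_pos': array([-1.45796354e+00,  5.33298760e-02,  1.61429988e+00, -1.84530368e-05,
        1.47598443e+00, -1.18989024e-01]), 'joint_vel': array([-0.00112927,  0.00038264, -0.00066219, -0.00072498,  0.00019954,
       -0.00111502]), 'joint_efforts': array([-3.02397702e-04, -3.93683589e+01, -3.70174277e+01, -1.34553461e-04,
        7.19213524e-03,  1.00523238e-05]), 'tool_pos': array([ 0.14352592, -0.60765831,  0.23007623]), 'tool_rot': array([-7.10442659e-04,  7.84140116e-01, -6.20582997e-01, -7.19031027e-04]), 'contact_force': array([0.4597718 , 0.94536585, 0.75101136]), 'ft_torque': array([-0.03015085,  0.00074449,  0.010162  ]), 'gripper_width': 0.9994806898344932}
0.0187
scene [[392.60013127   0.         259.85669652]
 [  0.         392.60013127 193.85136232]
 [  0.           0.           1.        ]] -0.09034977046582064 [0.87367029 0.53101017 0.56436982] [0.26739576 0.12095404 0.42406089 0.8567625 ]
top [[413.78085583   0.         250.77242066]
 [  0.         413.78085583 185.36711437]
 [  0.           0.           1.        ]] -0.058470918594511326 [0.36707    0.00814928 0.94180228] [ 0.70992184  0.06711248 -0.06368045 -0.69817741]
```

View pics/top0.png

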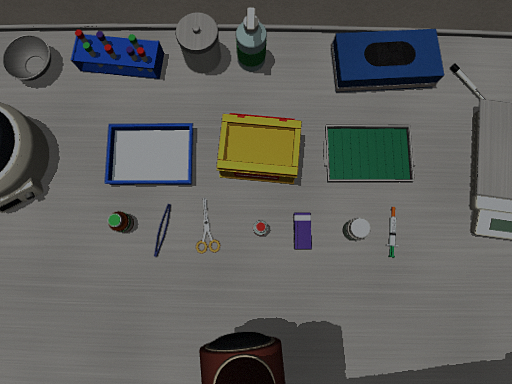

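View pics/scene0.png

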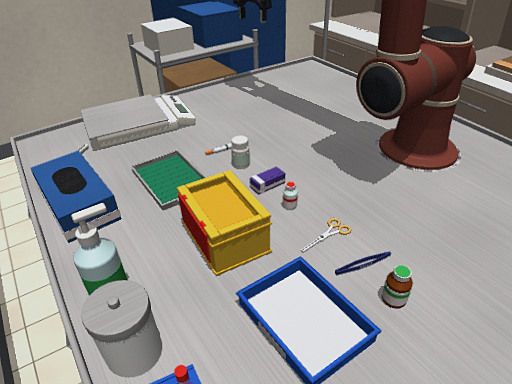

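The top view shows, left to right: amber vial (120,221), forceps (163,230), scissors (207,228), clear vial (261,228), carton (303,231), bottle (358,229) and syringe (392,232). The medicine tray (150,154), bin (260,150) and instrument tray (368,153) are behind them. Next I'll take enlarged crops to read these more precisely.

```bash
cat > h.py <<'E'
import numpy as np,cv2
from scipy.spatial.transform import Rotation as R
def rot(q): return R.from_quat([q[1],q[2],q[3],q[0]])
def ray(f,u,v):
    K=f["K"]; d=np.array([(u-K[0,2])/K[0,0],(v-K[1,2])/K[1,1]])
    s=d.copy()
    for _ in range(20): s=d/(1+float(f["k1"])*(s@s))
    return rot(f["rotation"]).apply([s[0],-s[1],-1.0])
def pz(f,u,v,z):
    d=ray(f,u,v); o=np.array(f["xyz"]); return o+d*(z-o[2])/d[2]
def pd(f,u,v):
    d=ray(f,u,v); return np.array(f["xyz"])+d*f["z_map"][int(round(v)),int(round(u))]
def proj(f,p):
    c=rot(f["rotation"]).inv().apply(np.array(p)-f["xyz"]); s=np.array([c[0],-c[1]])/-c[2]
    s=s*(1+float(f["k1"])*(s@s)); return s[0]*f["K"][0,0]+f["K"][0,2],s[1]*f["K"][1,1]+f["K"][1,2]
def crop(f,u0,v0,u1,v1,k,name):
    im=cv2.resize(f["image"][v0:v1,u0:u1],None,fx=k,fy=k,interpolation=cv2.INTER_CUBIC)
    im=cv2.convertScaleAbs(im,alpha=1.3)
    for u in range(u0-u0%-10 if u0%10 else u0,u1,10):
        cv2.line(im,(int((u-u0+.5)*k),0),(int((u-u0+.5)*k),6 if u%50 else 14),(0,0,255),1)
        if u%20==0: cv2.putText(im,str(u),(int((u-u0+.5)*k)-10,24),0,.35,(0,0,255),1)
    for v in range(v0-v0%-10 if v0%10 else v0,v1,10):
        cv2.line(im,(0,int((v-v0+.5)*k)),(6,int((v-v0+.5)*k)),(0,0,255),1)
        if v%20==0: cv2.putText(im,str(v),(8,int((v-v0+.5)*k)+4),0,.35,(0,0,255),1)
    cv2.imwrite(name,im)
E
python3 - <<'E'
from h import *
f=dict(np.load("top0.npz"))
crop(f,340,190,420,270,7,"pics/c1.png")
crop(f,100,190,230,265,6,"pics/c2.png")
crop(f,100,105,230,195,6,"pics/c3.png")
crop(f,210,105,310,190,6,"pics/c4.png")
crop(f,310,110,420,195,6,"pics/c5.png")
crop(f,240,200,330,260,6,"pics/c6.png")
E
```

```text
(no output)
```

View pics/c1.png

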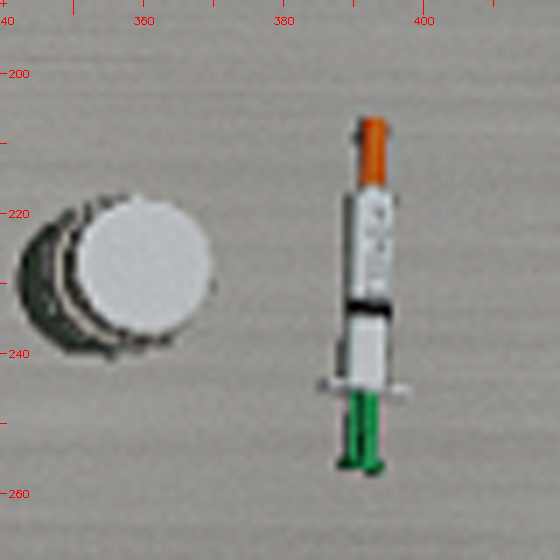

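View pics/c2.png

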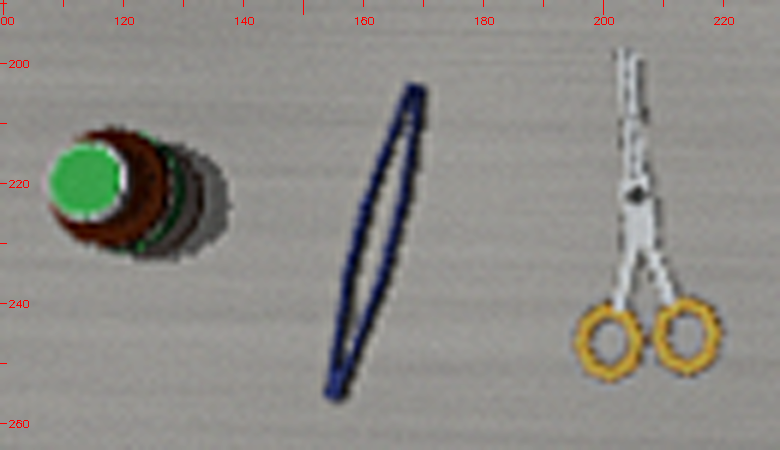

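View pics/c3.png

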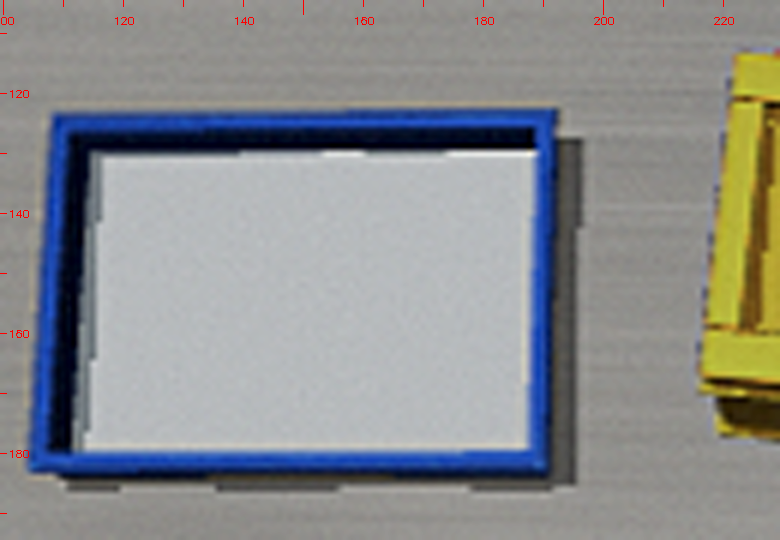

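View pics/c4.png

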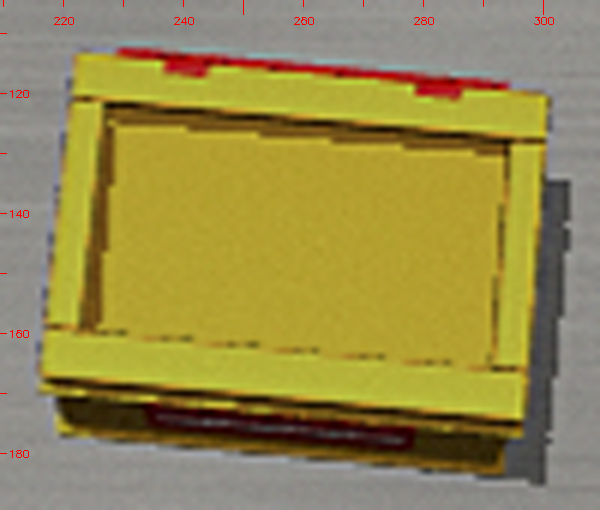

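View pics/c5.png

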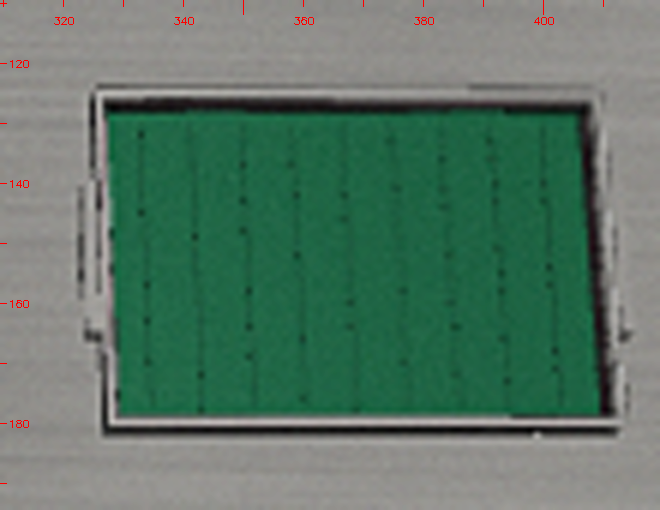

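View pics/c6.png

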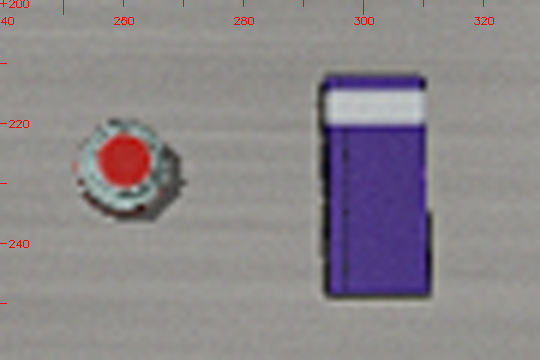

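```bash
cat > m.py <<'E'
from h import *
f=dict(np.load("top0.npz"))
P=lambda x,y,u0,v0,k,z: pz(f,u0+x/k-.5,v0+y/k-.5,z)
np.set_printoptions(precision=4,suppress=True)
def seg(n,a,b):
    d=a-b; print(n,"front",a[:2],"rear",b[:2],"mid",((a+b)/2)[:2],"len",np.linalg.norm(d),"ang",np.degrees(np.arctan2(d[1],d[0])))
seg("syr",P(373,117,340,190,7,.007),P(361,470,340,190,7,.007))
print("syr barrel front, flange",P(374,187,340,190,7,.007),P(364,385,340,190,7,.007))
seg("sci",P(628,48,100,190,6,.004),P(649,380,100,190,6,.004)); print("screw",P(636,195,100,190,6,.006))
seg("for",P(417,86,100,190,6,.0045),P(336,400,100,190,6,.0045))
print("for mid",P(377,240,100,190,6,.0045))
for n,a in dict(amber=P(88,181,100,190,6,.072),clear=P(124,161,240,200,6,.06),bottle=P(144,267,340,190,7,.075)).items(): print(n,a)
def box(n,c,u0,v0,k,z):
    p=[P(x,y,u0,v0,k,z) for x,y in c]; q=p[0]+p[1]-p[2]-p[3]
    print(n,np.mean(p,0),"xdim",[np.linalg.norm(p[0]-p[3]),np.linalg.norm(p[1]-p[2])],"ydim",[np.linalg.norm(p[0]-p[1]),np.linalg.norm(p[2]-p[3])],"ang",np.degrees(np.arctan2(q[1],q[0])))
box("med",[(53,115),(557,110),(548,472),(30,470)],100,105,6,.032)
box("bin",[(77,55),(548,95),(523,420),(43,380)],210,105,6,.1)
box("mouth",[(106,101),(510,140),(492,368),(80,330)],210,105,6,.1)
box("ins",[(95,90),(602,92),(617,432),(104,432)],310,110,6,.018)
box("carton",[(326,77),(424,77),(431,296),(326,296)],240,200,6,.03)
for n,u,v in [("table",320,280),("syr",392.5,225),("amber",114,220),("clear",260,226),("bin top",222,155),("floor",160,150)]: print(n,pd(f,u,v))
E
python3 m.py
```

```text
syr front [ 0.4989 -0.3119] rear [ 0.3847 -0.3032] mid [ 0.4418 -0.3075] len 0.1145481530576305 ang -4.348901139950251
syr barrel front, flange [ 0.4759 -0.3112  0.007 ] [ 0.4118 -0.3052  0.007 ]
sci front [0.5127 0.1207] rear [0.3872 0.1083] mid [0.4499 0.1145] len 0.1260536421980152 ang 5.667629763541766
screw [0.4562 0.1154 0.006 ]
for front [0.4965 0.2009] rear [0.3774 0.2254] mid [0.437  0.2131] len 0.12155899214996556 ang -11.593970227554165
for mid [0.4375 0.2131 0.0045]
amber [0.4512 0.3025 0.072 ]
clear [ 0.4438 -0.0077  0.06  ]
bottle [ 0.4429 -0.2172  0.075 ]
med [0.6096 0.248  0.032 ] xdim [np.float64(0.14007483974290671), np.float64(0.14190678035500456)] ydim [np.float64(0.19609369972987772), np.float64(0.19599263880973944)] ang 1.1991814493373913
bin [ 0.6146 -0.0024  0.1   ] xdim [np.float64(0.11961147733406124), np.float64(0.11892835356173376)] ydim [np.float64(0.16863922840654205), np.float64(0.1673330593935937)] ang -4.247017839069024
mouth [ 0.6151 -0.0022  0.1   ] xdim [np.float64(0.08436167554171778), np.float64(0.08344448376224137)] ydim [np.float64(0.1442261934653815), np.float64(0.1442974649128002)] ang -4.542634853795792
ins [ 0.6216 -0.2579  0.018 ] xdim [np.float64(0.13607850587780082), np.float64(0.1361973372934743)] ydim [np.float64(0.20025516652263364), np.float64(0.19719985555794517)] ang -0.22377127326281218
carton [ 0.4389 -0.101   0.03  ] xdim [np.float64(0.08016188593953116), np.float64(0.0801922294507268)] ydim [np.float64(0.036253751772405585), np.float64(0.03826255904367855)] ang 0.6686052287734949
table [ 0.3315 -0.1431  0.0035]
syr [ 0.455  -0.3062  0.0161]
amber [0.4505 0.3028 0.0718]
clear [ 0.4445 -0.0073  0.061 ]
bin top [0.5888 0.0752 0.0994]
floor [0.6239 0.2292 0.0042]
```

Measured sizes agree with the given ones to a few mm: syringe 114.5 mm, scissors 126 mm, forceps 121.6 mm, bin 120×168 mm. I'll write a helper that works out the shifts, then move to the syringe.

```bash
cat > go.py <<'E'
import sys
from h import *
from plant import manip
# go.py x y z yaw_deg : shift/turn in tool axes from present pose (tool straight down, tool x at yaw)
s=manip.state(); np.set_printoptions(precision=4,suppress=True)
x,y,z,yaw=map(float,sys.argv[1:5])
r=rot(s["tool_rot"]); a=np.radians(yaw)
X=np.array([np.cos(a),np.sin(a),0]); Z=np.array([0,0,-1.]); T=R.from_matrix(np.array([X,np.cross(Z,X),Z]).T)
xx=r.apply([1,0,0]); print("t",s["time"],"pos",s["tool_pos"],"yaw",np.degrees(np.arctan2(xx[1],xx[0])),"q",s["joint_pos"],"F",s["contact_force"],"w",s["gripper_width"])
d=r.inv().apply(np.array([x,y,z])-s["tool_pos"]); t=(r.inv()*T).as_rotvec()
print("shift",d,"turn",t,"rows",np.linalg.norm(d)/.0625,np.degrees(np.linalg.norm(t))/10.7)
E
python3 go.py 0.440 -0.3074 0.10 -94.35
```

```text
t 0.1 pos [ 0.1435 -0.6077  0.2302] yaw -76.72115344851204 q [-1.458   0.0533  1.6142 -0.      1.476  -0.119 ] F [ 0.2582  0.3668 -0.1145] w 0.998024235208421
shift [-0.224  -0.3575  0.1307] turn [0.0001 0.0018 0.3077] rows 7.066368012772027 1.6475831555342422
```

```bash
python3 -m handwheel '[{"dx":-0.03,"dy":-0.045,"dz":0.0,"az":0.06},{"dx":-0.06,"dy":-0.095,"dz":0.01,"az":0.12},{"dx":-0.09,"dy":-0.145,"dz":0.02,"az":0.18},{"dx":-0.12,"dy":-0.195,"dz":0.03,"az":0.24},{"dx":-0.15,"dy":-0.245,"dz":0.04,"az":0.308}]' 130; python3 go.py 0.440 -0.3074 0.10 -94.35
```

```text
t 0.1 pos [ 0.1435 -0.6077  0.2302] yaw -76.72115344851204 q [-1.458   0.0533  1.6142 -0.      1.476  -0.119 ] F [ 0.2582  0.3668 -0.1145] w 0.998024235208421
shift [-0.224  -0.3575  0.1307] turn [0.0001 0.0018 0.3077] rows 7.066368012772027 1.6475831555342422invalid input at $[0]: expected keys dx, dy, dz, ax, ay, az
```

All six keys are needed in each row.

```bash
python3 -m handwheel '[{"dx":-0.03,"dy":-0.045,"dz":0.0,"ax":0,"ay":0,"az":0.06},{"dx":-0.06,"dy":-0.095,"dz":0.01,"ax":0,"ay":0,"az":0.12},{"dx":-0.09,"dy":-0.145,"dz":0.02,"ax":0,"ay":0,"az":0.18},{"dx":-0.12,"dy":-0.195,"dz":0.03,"ax":0,"ay":0,"az":0.24},{"dx":-0.15,"dy":-0.245,"dz":0.04,"ax":0,"ay":0,"az":0.308}]' 130; python3 go.py 0.440 -0.3074 0.10 -94.35
```

```text
time: 0.72
tool_pos: [0.3485, -0.4043, 0.1905]
tool_rot: [0.0, -0.679, 0.734, 0.0]
contact_force: [0.9, -0.6, 0.2]
gripper_width: 0.492
t 0.725 pos [ 0.3485 -0.4043  0.1905] yaw -94.50867988438323 q [-0.9989 -0.1379  1.8664  0.0001  1.4135  0.6506] F [ 0.9201 -0.5747  0.2179] w 0.49211506054486526
shift [-0.1037 -0.0836  0.0906] turn [ 0.0002  0.0004 -0.0028] rows 2.5778662440264917 0.015014239690388712
```

```bash
python3 -m handwheel '[{"dx":-0.035,"dy":-0.028,"dz":0.03,"ax":0,"ay":0,"az":0},{"dx":-0.07,"dy":-0.056,"dz":0.06,"ax":0,"ay":0,"az":0},{"dx":-0.1037,"dy":-0.0836,"dz":0.0906,"ax":0,"ay":0,"az":-0.003},{"dx":-0.1037,"dy":-0.0836,"dz":0.0906,"ax":0,"ay":0,"az":-0.003}]' ; python3 go.py 0.440 -0.3074 0.004 -94.35
python3 - <<'E'
from h import *
from plant import manip
f=manip.grab_frame("top"); crop(f,340,170,450,270,6,"pics/d1.png"); np.savez("t.npz",**f)
E
```

```text
time: 1.23
tool_pos: [0.4381, -0.3052, 0.0969]
tool_rot: [-0.0, -0.682, 0.731, 0.004]
contact_force: [-1.0, -0.2, -0.7]
gripper_width: 0.491
t 1.225 pos [ 0.4381 -0.3052  0.0969] yaw -93.96337187533776 q [-0.7479 -0.0362  1.9363  0.0003  1.2488  0.8919] F [-0.9573 -0.2471 -0.7382] w 0.49095274208781087
shift [ 0.0025 -0.0025  0.0928] turn [0.0055 0.0047 0.0068] rows 1.4866761085567737 0.053023599221003845
```

View pics/d1.png

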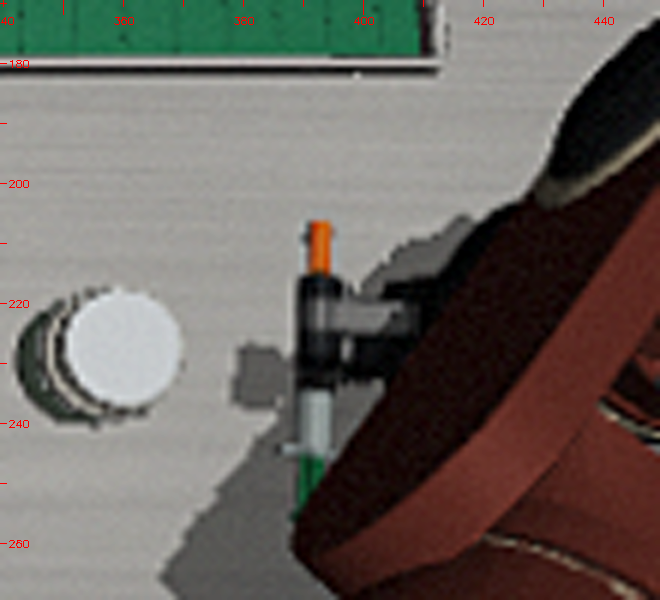

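```bash
python3 -m handwheel '[{"dx":0.0025,"dy":-0.0025,"dz":0.03,"ax":0,"ay":0,"az":0},{"dx":0.0025,"dy":-0.0025,"dz":0.05,"ax":0,"ay":0,"az":0},{"dx":0.0025,"dy":-0.0025,"dz":0.065,"ax":0,"ay":0,"az":0},{"dx":0.0025,"dy":-0.0025,"dz":0.065,"ax":0,"ay":0,"az":0}]' ; python3 go.py 0.440 -0.3074 0.004 -94.35
```

```text
time: 1.78
tool_pos: [0.4403, -0.3119, 0.0351]
tool_rot: [-0.0, -0.68, 0.733, 0.001]
contact_force: [-0.9, 0.7, 1.0]
gripper_width: 0.495
t 1.775 pos [ 0.4403 -0.3119  0.0351] yaw -94.25475423670306 q [-0.7542  0.0601  1.9558 -0.0002  1.1271  0.8909] F [-0.9401  0.667   1.0492] w 0.49525795746943746
shift [-0.0045  0.0006  0.0311] turn [0.0013 0.0008 0.0017] rows 0.5033857869450188 0.011935187028936256
```

```bash
python3 -m handwheel '[{"dx":-0.0045,"dy":0,"dz":0.01,"ax":0,"ay":0,"az":0},{"dx":-0.0045,"dy":0,"dz":0.018,"ax":0,"ay":0,"az":0},{"dx":-0.0045,"dy":0,"dz":0.018,"ax":0,"ay":0,"az":0},{"dx":-0.0045,"dy":0,"dz":0.018,"ax":0,"ay":0,"az":0}]' ; python3 go.py 0.440 -0.3074 0.004 -94.35
```

```text
time: 2.28
tool_pos: [0.4416, -0.3073, 0.0179]
tool_rot: [0.0, -0.681, 0.732, -0.0]
contact_force: [0.2, 0.4, -1.2]
gripper_width: 0.491
t 2.275 pos [ 0.4416 -0.3073  0.0179] yaw -94.1881455682487 q [-0.7462  0.0827  1.9661 -0.      1.0924  0.8977] F [ 0.1867  0.39   -1.2376] w 0.4905777780591575
shift [0.0003 0.0016 0.0139] turn [-0.0003 -0.0003  0.0028] rows 0.2242650774927889 0.015284832991705537
```

```bash
python3 -m handwheel '[{"dx":0,"dy":0.0015,"dz":0.007,"ax":0,"ay":0,"az":0},{"dx":0,"dy":0.0015,"dz":0.0135,"ax":0,"ay":0,"az":0},{"dx":0,"dy":0.0015,"dz":0.0135,"ax":0,"ay":0,"az":0}]' ; python3 -m handwheel '[{"dx":0,"dy":0,"dz":0,"ax":0,"ay":0,"az":0},{"dx":0,"dy":0,"dz":0,"ax":0,"ay":0,"az":0},{"dx":0,"dy":0,"dz":0,"ax":0,"ay":0,"az":0},{"dx":0,"dy":0,"dz":0,"ax":0,"ay":0,"az":0}]' 255
```

```text
time: 2.65
tool_pos: [0.4394, -0.3065, 0.0032]
tool_rot: [-0.0, -0.681, 0.733, 0.001]
contact_force: [0.3, 0.1, -0.9]
gripper_width: 0.489
time: 3.15
tool_pos: [0.4403, -0.3073, 0.0046]
tool_rot: [0.0, -0.681, 0.732, -0.0]
contact_force: [0.7, 0.2, 3.0]
gripper_width: 0.13
```

```bash
python3 -m handwheel '[{"dx":0,"dy":0,"dz":-0.01,"ax":0,"ay":0,"az":0},{"dx":0,"dy":0,"dz":-0.04,"ax":0,"ay":0,"az":0},{"dx":0,"dy":0,"dz":-0.09,"ax":0,"ay":0,"az":0},{"dx":0,"dy":0,"dz":-0.15,"ax":0,"ay":0,"az":0},{"dx":0,"dy":0,"dz":-0.17,"ax":0,"ay":0,"az":0}]';python3 - <<'E'
from h import *
from plant import manip
f=manip.grab_frame("scene"); crop(f,180,60,310,160,6,"pics/d2.png")
E
python3 go.py 0.614 -0.002 0.18 -4.35
```

```text
time: 3.78
tool_pos: [0.4417, -0.3086, 0.1799]
tool_rot: [0.0, -0.681, 0.732, -0.004]
contact_force: [0.1, -0.6, -0.1]
gripper_width: 0.128
t 3.825 pos [ 0.442  -0.3089  0.1808] yaw -94.18771336494832 q [-0.7479 -0.1229  1.8696 -0.      1.3856  0.8959] F [ 0.2998 -0.9931  1.2461] w 0.12726768963042503
shift [-0.3186 -0.1491 -0.    ] turn [-0.0011 -0.0103 -1.5679] rows 5.62825898314573 8.396051074219594
```

View pics/d2.png

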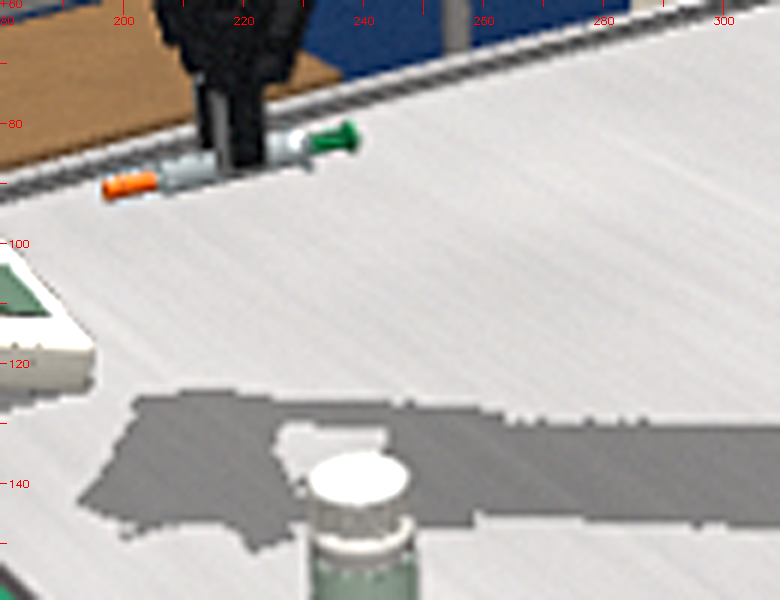

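The syringe is held level in the pads, with its orange cap at (103–155, 185) in the crop. I'll turn it 90° and take it over the bin.

```bash
python3 -m handwheel '[{"dx":-0.03,"dy":-0.015,"dz":0,"ax":0,"ay":0,"az":-0.17},{"dx":-0.065,"dy":-0.03,"dz":0,"ax":0,"ay":0,"az":-0.34},{"dx":-0.1,"dy":-0.045,"dz":0,"ax":0,"ay":0,"az":-0.51},{"dx":-0.135,"dy":-0.06,"dz":0,"ax":0,"ay":0,"az":-0.68},{"dx":-0.17,"dy":-0.08,"dz":0,"ax":0,"ay":0,"az":-0.85}]'; python3 go.py 0.614 -0.002 0.18 -4.35
```

```text
time: 4.45
tool_pos: [0.5314, -0.1418, 0.172]
tool_rot: [0.0, 0.923, -0.384, -0.002]
contact_force: [-0.3, -1.0, 0.6]
gripper_width: 0.131
t 4.45 pos [ 0.5314 -0.1418  0.172 ] yaw -45.18412299349484 q [-0.396  -0.0799  1.8448 -0.0001  1.3801  0.3927] F [-0.2572 -0.9883  0.6052] w 0.13110277508520102
shift [-0.041  -0.1571 -0.0081] turn [ 0.0002  0.0036 -0.7127] rows 2.6005134127136755 3.816305681033767
```

```bash
python3 -m handwheel '[{"dx":-0.008,"dy":-0.03,"dz":-0.01,"ax":0,"ay":0,"az":-0.17},{"dx":-0.016,"dy":-0.065,"dz":-0.01,"ax":0,"ay":0,"az":-0.34},{"dx":-0.025,"dy":-0.1,"dz":-0.01,"ax":0,"ay":0,"az":-0.51},{"dx":-0.035,"dy":-0.13,"dz":-0.01,"ax":0,"ay":0,"az":-0.65},{"dx":-0.041,"dy":-0.157,"dz":-0.01,"ax":0,"ay":0,"az":-0.713}]'; python3 -m handwheel '[{"dx":0,"dy":0,"dz":0,"ax":0,"ay":0,"az":0},{"dx":0,"dy":0,"dz":0,"ax":0,"ay":0,"az":0}]';python3 go.py 0.614 -0.002 0.07 -4.35;python3 - <<'E'
from h import *
from plant import manip
f=manip.grab_frame("scene"); crop(f,150,80,310,280,3,"pics/d3.png")
f=manip.grab_frame("top"); crop(f,200,90,320,190,6,"pics/d4.png")
E
```

```text
time: 5.08
tool_pos: [0.6146, -0.0027, 0.1817]
tool_rot: [-0.0, 0.999, -0.039, -0.002]
contact_force: [0.1, 0.7, -0.7]
gripper_width: 0.127
time: 5.32
tool_pos: [0.6144, -0.0044, 0.1827]
tool_rot: [0.0, 0.999, -0.041, -0.001]
contact_force: [0.5, -1.0, 0.1]
gripper_width: 0.131
t 5.325 pos [ 0.6144 -0.0044  0.1827] yaw -4.680125847181096 q [-0.128   0.0636  1.6838 -0.0004  1.3969 -0.0462] F [ 0.4533 -0.9855  0.0985] w 0.130883119357184
shift [-0.0003 -0.0023  0.1127] turn [ 0.0003  0.0027 -0.0058] rows 1.8028463354691016 0.03413311138797554
```

View pics/d3.png

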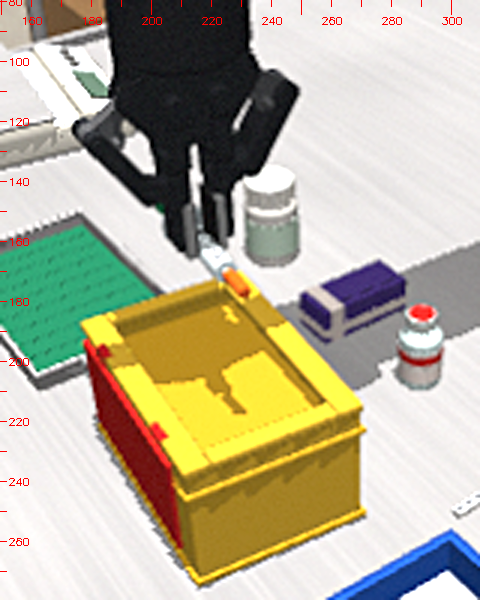

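View pics/d4.png

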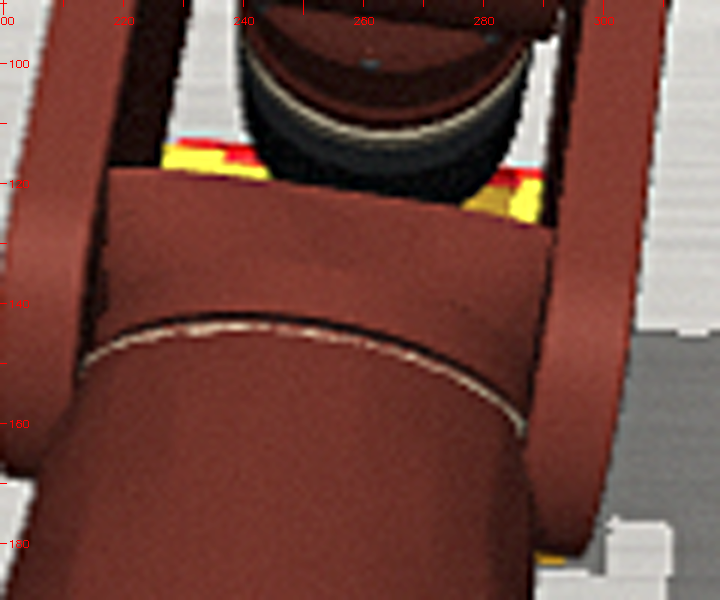

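```bash
python3 -m handwheel '[{"dx":0,"dy":-0.002,"dz":0.03,"ax":0,"ay":0,"az":0},{"dx":0,"dy":-0.002,"dz":0.06,"ax":0,"ay":0,"az":0},{"dx":0,"dy":-0.002,"dz":0.09,"ax":0,"ay":0,"az":0},{"dx":0,"dy":-0.002,"dz":0.1,"ax":0,"ay":0,"az":0},{"dx":0,"dy":-0.002,"dz":0.1,"ax":0,"ay":0,"az":0}]'; python3 -m handwheel '[{"dx":0,"dy":0,"dz":0,"ax":0,"ay":0,"az":0},{"dx":0,"dy":0,"dz":0,"ax":0,"ay":0,"az":0},{"dx":0,"dy":0,"dz":0,"ax":0,"ay":0,"az":0}]' 175;python3 go.py 0.614 -0.002 0.18 -4.35
```

```text
time: 6.05
tool_pos: [0.6151, -0.0025, 0.0838]
tool_rot: [-0.0, 0.999, -0.041, -0.001]
contact_force: [-1.0, -0.2, 0.3]
gripper_width: 0.126
time: 6.42
tool_pos: [0.6162, -0.0021, 0.0853]
tool_rot: [0.0, 0.999, -0.04, 0.001]
contact_force: [0.8, 0.4, -1.0]
gripper_width: 0.314
t 6.425 pos [ 0.6162 -0.0021  0.0853] yaw -4.636989662245714 q [-0.1241  0.1612  1.7505 -0.      1.2282 -0.0432] F [ 0.7703  0.3883 -0.9639] w 0.3139871503447532
shift [-0.002   0.0001 -0.0947] turn [ 0.0001 -0.0017 -0.005 ] rows 1.5163346009857814 0.02831784771595962
```

```bash
python3 -m handwheel '[{"dx":0,"dy":0,"dz":-0.03,"ax":0,"ay":0,"az":0},{"dx":0,"dy":0,"dz":-0.07,"ax":0,"ay":0,"az":0},{"dx":0,"dy":0,"dz":-0.095,"ax":0,"ay":0,"az":0},{"dx":0,"dy":0,"dz":-0.095,"ax":0,"ay":0,"az":0}]';python3 go.py 0.450 0.1145 0.12 -84.3
```

```text
time: 6.92
tool_pos: [0.6174, -0.0022, 0.1826]
tool_rot: [0.0, 0.999, -0.04, 0.003]
contact_force: [0.9, 0.3, 0.5]
gripper_width: 0.317
t 6.925 pos [ 0.6174 -0.0022  0.1826] yaw -4.636199527728884 q [-0.1241  0.0648  1.6828  0.      1.3879 -0.0432] F [0.9428 0.3179 0.4793] w 0.3169407534279952
shift [-0.1766 -0.1028  0.0615] turn [-0.0041 -0.0053  1.3904] rows 3.414749057178882 7.4452714372403666
```

```bash
python3 -m handwheel '[{"dx":-0.03,"dy":-0.02,"dz":0,"ax":0,"ay":0,"az":0.18},{"dx":-0.065,"dy":-0.04,"dz":0,"ax":0,"ay":0,"az":0.36},{"dx":-0.1,"dy":-0.06,"dz":0,"ax":0,"ay":0,"az":0.54},{"dx":-0.14,"dy":-0.08,"dz":0,"ax":0,"ay":0,"az":0.72},{"dx":-0.1766,"dy":-0.1028,"dz":0,"ax":0,"ay":0,"az":0.9}]' 150;python3 go.py 0.450 0.1145 0.06 -84.3;python3 - <<'E'
from h import *
from plant import manip
f=manip.grab_frame("scene"); crop(f,150,150,350,290,4,"pics/e1.png")
E
```

```text
time: 7.55
tool_pos: [0.4457, 0.1152, 0.1772]
tool_rot: [0.001, 0.881, -0.474, -0.001]
contact_force: [0.1, 0.1, 0.2]
gripper_width: 0.406
t 7.55 pos [0.4457 0.1152 0.1772] yaw -56.574518749000376 q [ 0.0909 -0.3184  2.0401  0.0001  1.4227  1.0783] F [0.0672 0.0722 0.2357] w 0.4059717342595974
shift [ 0.0031 -0.0035  0.1172] turn [0.0028 0.0008 0.4839] rows 1.8759496868008985 2.5912205893229214
```

View pics/e1.png

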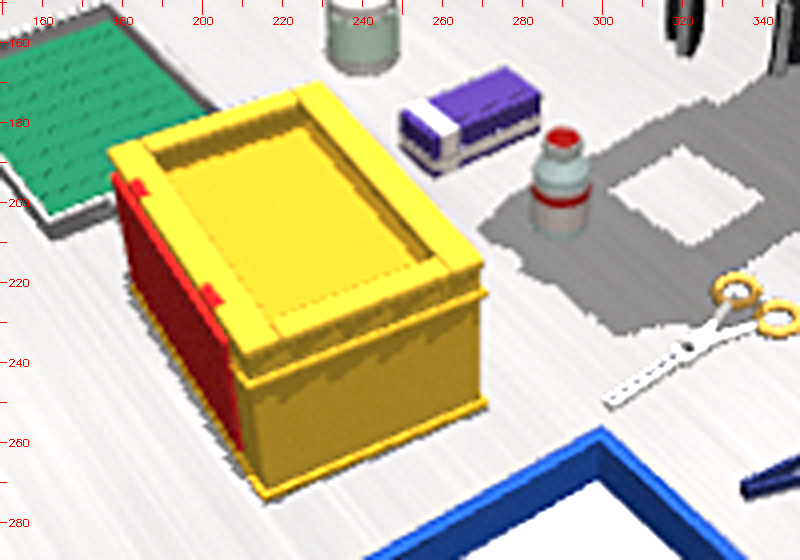

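Run:
```python
from h import *
from plant import manip
f=manip.grab_frame("top"); crop(f,180,90,320,270,4,"pics/e2.png")
```

```text
(no output)
```

View pics/e2.png

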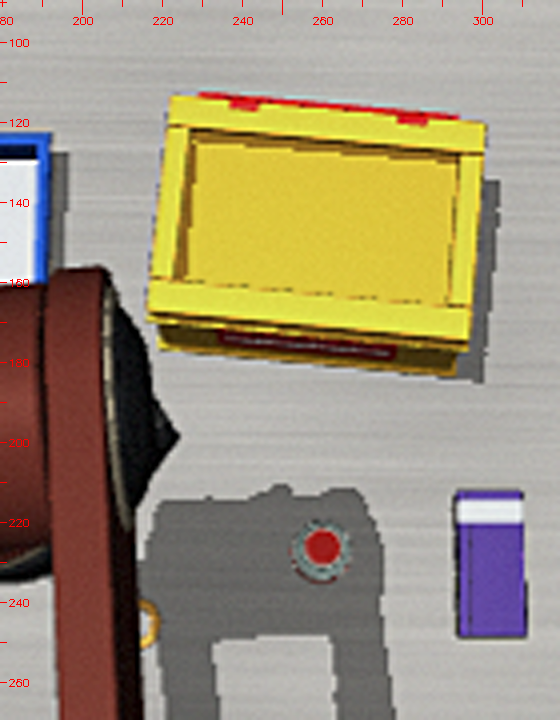

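Run:
```python
from h import *
from plant import manip
np.set_printoptions(precision=3,suppress=True)
f=manip.grab_frame("top")
for u,v in [(260,128),(260,140),(260,150),(260,158),(235,150),(285,150)]: print(pd(f,u,v))
f=manip.grab_frame("scene"); print("scene")
for u,v in [(200,200),(230,200),(210,215),(230,185),(240,210)]: print(pd(f,u,v))
crop(f,280,100,400,200,6,"pics/e3.png")
```

```text
[ 0.656 -0.004  0.081]
[ 0.629 -0.005  0.08 ]
[ 0.606 -0.005  0.082]
[ 0.588 -0.005  0.081]
[0.605 0.049 0.081]
[ 0.607 -0.059  0.08 ]
scene
[ 0.639 -0.045  0.082]
[ 0.59  -0.011  0.081]
[0.644 0.007 0.081]
[ 0.564 -0.054  0.081]
[0.59  0.027 0.081]
```

View pics/e3.png

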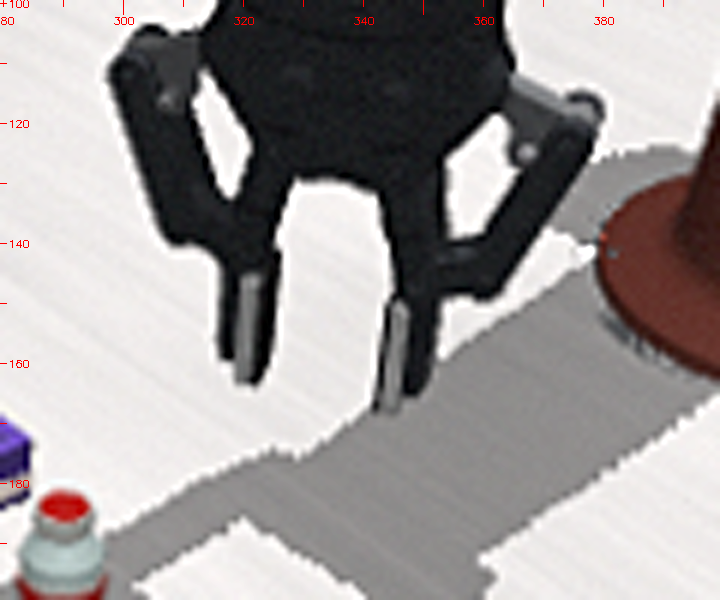

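The pads are empty. The bin shows an opaque surface at z≈0.081 across the mouth that hides its inside, and the syringe, let go at that height, is no longer in view. I'll check the surroundings for it later and go on to the scissors.

```bash
python3 -m handwheel '[{"dx":0.003,"dy":-0.003,"dz":0.03,"ax":0,"ay":0,"az":0.16},{"dx":0.003,"dy":-0.003,"dz":0.06,"ax":0,"ay":0,"az":0.32},{"dx":0.003,"dy":-0.003,"dz":0.09,"ax":0,"ay":0,"az":0.484},{"dx":0.003,"dy":-0.003,"dz":0.115,"ax":0,"ay":0,"az":0.484},{"dx":0.003,"dy":-0.003,"dz":0.115,"ax":0,"ay":0,"az":0.484}]';python3 -m handwheel '[{"dx":0,"dy":0,"dz":0,"ax":0,"ay":0,"az":0},{"dx":0,"dy":0,"dz":0,"ax":0,"ay":0,"az":0}]';python3 go.py 0.450 0.1145 0.003 -84.3;python3 - <<'E'
from h import *
from plant import manip
f=manip.grab_frame("scene"); crop(f,260,140,400,240,5,"pics/e4.png")
E
```

```text
time: 8.38
tool_pos: [0.4505, 0.113, 0.0614]
tool_rot: [0.002, 0.743, -0.669, -0.002]
contact_force: [-0.1, -0.2, 0.2]
gripper_width: 0.41
time: 8.62
tool_pos: [0.4534, 0.1138, 0.0657]
tool_rot: [-0.001, 0.743, -0.669, 0.001]
contact_force: [0.1, -1.0, -0.5]
gripper_width: 0.411
t 8.625 pos [0.4534 0.1138 0.0657] yaw -83.93997397291129 q [ 0.0865 -0.1678  2.1151 -0.      1.1917  1.5516] F [ 0.0817 -0.9506 -0.4724] w 0.41069638578922335
shift [-0.0011  0.0034  0.0627] turn [-0.0026 -0.0001  0.0063] rows 1.004189042284747 0.036456545603667304
```

View pics/e4.png

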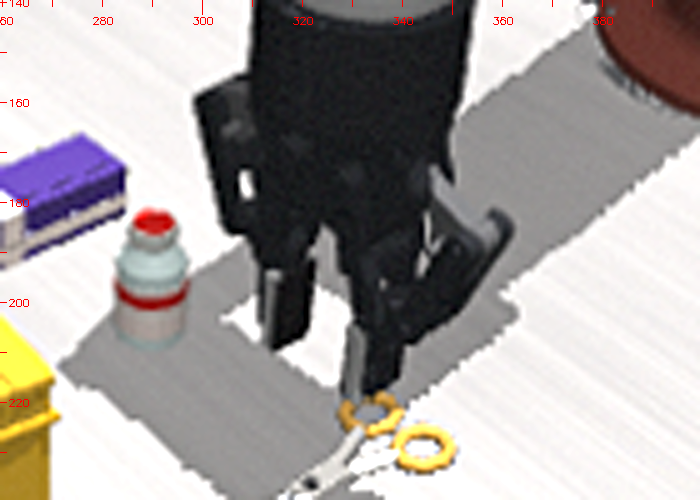

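```bash
python3 -m handwheel '[{"dx":-0.001,"dy":0.0025,"dz":0.02,"ax":0,"ay":0,"az":0.006},{"dx":-0.001,"dy":0.0025,"dz":0.04,"ax":0,"ay":0,"az":0.006},{"dx":-0.001,"dy":0.0025,"dz":0.052,"ax":0,"ay":0,"az":0.006},{"dx":-0.001,"dy":0.0025,"dz":0.052,"ax":0,"ay":0,"az":0.006},{"dx":-0.001,"dy":0.0025,"dz":0.052,"ax":0,"ay":0,"az":0.006}]';python3 go.py 0.450 0.1145 0.003 -84.3
```

```text
time: 9.3
tool_pos: [0.4502, 0.1147, 0.0131]
tool_rot: [-0.001, 0.742, -0.671, 0.001]
contact_force: [-0.1, -0.1, 0.6]
gripper_width: 0.409
t 9.3 pos [0.4502 0.1147 0.0131] yaw -84.27701224669492 q [ 0.089  -0.084   2.1424 -0.      1.0816  1.56  ] F [-0.0718 -0.0639  0.6394] w 0.408502241654789
shift [0.0002 0.0003 0.0101] turn [-0.0016 -0.      0.0004] rows 0.16168237667518745 0.008644061873216927
```

```bash
python3 -m handwheel '[{"dx":0,"dy":0,"dz":0.006,"ax":0,"ay":0,"az":0},{"dx":0,"dy":0,"dz":0.0105,"ax":0,"ay":0,"az":0},{"dx":0,"dy":0,"dz":0.0105,"ax":0,"ay":0,"az":0}]' ; python3 -m handwheel '[{"dx":0,"dy":0,"dz":0,"ax":0,"ay":0,"az":0},{"dx":0,"dy":0,"dz":0,"ax":0,"ay":0,"az":0},{"dx":0,"dy":0,"dz":0,"ax":0,"ay":0,"az":0},{"dx":0,"dy":0,"dz":0,"ax":0,"ay":0,"az":0}]' 255;python3 -m handwheel '[{"dx":0,"dy":0,"dz":-0.01,"ax":0,"ay":0,"az":0},{"dx":0,"dy":0,"dz":-0.03,"ax":0,"ay":0,"az":0},{"dx":0,"dy":0,"dz":-0.06,"ax":0,"ay":0,"az":0},{"dx":0,"dy":0,"dz":-0.11,"ax":0,"ay":0,"az":0},{"dx":0,"dy":0,"dz":-0.16,"ax":0,"ay":0,"az":0}]'
python3 - <<'E'
from h import *
from plant import manip
f=manip.grab_frame("scene"); crop(f,260,100,400,220,5,"pics/e5.png")
E
python3 go.py 0.592 -0.2579 0.16 -0.2
```

```text
time: 9.68
tool_pos: [0.449, 0.1145, 0.0012]
tool_rot: [0.0, 0.742, -0.671, -0.0]
contact_force: [0.6, 0.2, 0.0]
gripper_width: 0.411
time: 10.18
tool_pos: [0.4498, 0.1146, 0.002]
tool_rot: [-0.0, 0.742, -0.671, 0.0]
contact_force: [-0.8, -0.2, 2.6]
gripper_width: 0.109
time: 10.8
tool_pos: [0.4489, 0.1146, 0.1633]
tool_rot: [0.0, 0.741, -0.671, -0.0]
contact_force: [0.7, 1.4, 0.2]
gripper_width: 0.113
t 10.85 pos [0.4532 0.1151 0.1717] yaw -84.27129846314928 q [ 0.0892 -0.305   2.0391  0.0001  1.3949  1.56  ] F [4.2524 1.5895 4.2781] w 0.10923904191404889
shift [ 0.3849 -0.1007  0.013 ] turn [-0.0102 -0.0093 -1.4673] rows 6.369562530840628 7.857363513210491
```

View pics/e5.png

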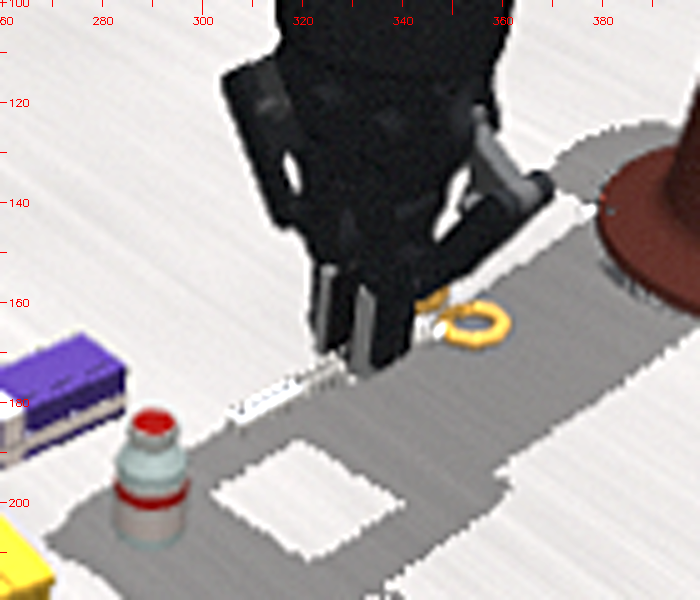

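The scissors are held at the joint, about level. I'll carry them to the instrument tray, high enough to clear the bin.

```bash
python3 -m handwheel '[{"dx":0.035,"dy":-0.01,"dz":0,"ax":0,"ay":0,"az":-0.17},{"dx":0.08,"dy":-0.02,"dz":0,"ax":0,"ay":0,"az":-0.34},{"dx":0.125,"dy":-0.035,"dz":0,"ax":0,"ay":0,"az":-0.51},{"dx":0.17,"dy":-0.045,"dz":0,"ax":0,"ay":0,"az":-0.68},{"dx":0.22,"dy":-0.058,"dz":0,"ax":0,"ay":0,"az":-0.84}]'; python3 go.py 0.592 -0.2579 0.16 -0.2
```

```text
time: 11.48
tool_pos: [0.5293, -0.0998, 0.162]
tool_rot: [-0.0, 0.952, -0.308, 0.0]
contact_force: [0.1, 0.6, -0.2]
gripper_width: 0.106
t 11.475 pos [ 0.5293 -0.0998  0.162 ] yaw -35.83417646656149 q [-0.3247 -0.1015  1.8823  0.0003  1.3604  0.3006] F [ 0.05    0.6441 -0.1805] w 0.10594554463827144
shift [0.1434 0.0914 0.002 ] turn [-0.0003 -0.0004 -0.6219] rows 2.7213484315576557 3.3302976232223283
```

```bash
python3 -m handwheel '[{"dx":0.03,"dy":0.02,"dz":0,"ax":0,"ay":0,"az":-0.16},{"dx":0.065,"dy":0.042,"dz":0,"ax":0,"ay":0,"az":-0.32},{"dx":0.105,"dy":0.067,"dz":0,"ax":0,"ay":0,"az":-0.48},{"dx":0.1434,"dy":0.0914,"dz":0,"ax":0,"ay":0,"az":-0.62},{"dx":0.1434,"dy":0.0914,"dz":0,"ax":0,"ay":0,"az":-0.62}]'; python3 -m handwheel '[{"dx":0,"dy":0,"dz":0,"ax":0,"ay":0,"az":0},{"dx":0,"dy":0,"dz":0,"ax":0,"ay":0,"az":0}]';python3 go.py 0.592 -0.2579 0.05 -0.2
python3 - <<'E'
from h import *
from plant import manip
f=manip.grab_frame("scene"); crop(f,80,60,280,220,4,"pics/e6.png")
E
```

```text
time: 12.1
tool_pos: [0.5912, -0.2596, 0.1616]
tool_rot: [0.0, 1.0, -0.007, 0.0]
contact_force: [-0.5, 0.1, -0.1]
gripper_width: 0.112
time: 12.35
tool_pos: [0.5906, -0.2557, 0.1617]
tool_rot: [-0.0, 1.0, -0.005, -0.0]
contact_force: [0.4, -0.7, -1.0]
gripper_width: 0.104
t 12.35 pos [ 0.5906 -0.2557  0.1617] yaw -0.5973638667506471 q [-0.5243  0.1461  1.631   0.0002  1.3648 -0.5139] F [ 0.3592 -0.688  -0.9584] w 0.10359147677023497
shift [0.0014 0.0022 0.1117] turn [-0.0004  0.0003 -0.0069] rows 1.7876864670262447 0.03722128596506937
```

View pics/e6.png

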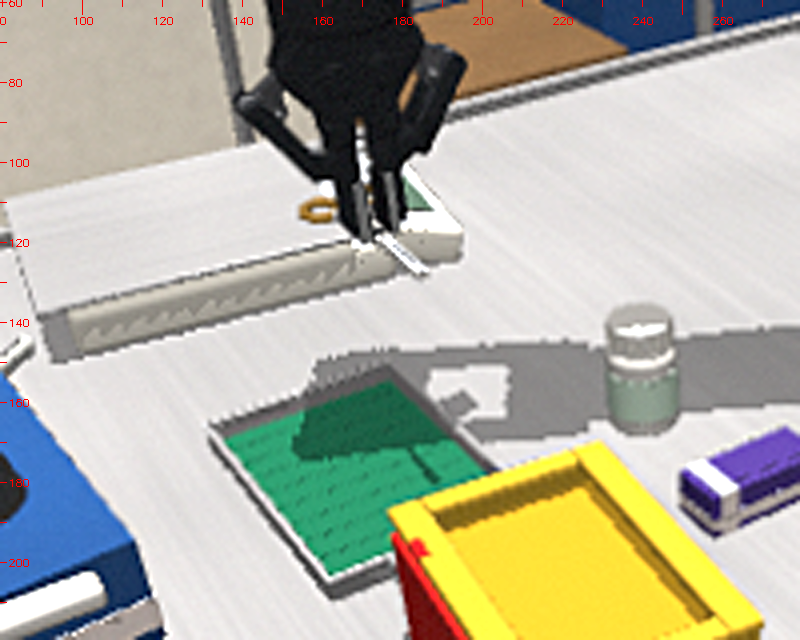

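```bash
python3 -m handwheel '[{"dx":0.001,"dy":0,"dz":0.04,"ax":0,"ay":0,"az":0},{"dx":0.001,"dy":0,"dz":0.08,"ax":0,"ay":0,"az":0},{"dx":0.001,"dy":0,"dz":0.115,"ax":0,"ay":0,"az":0},{"dx":0.001,"dy":0,"dz":0.14,"ax":0,"ay":0,"az":0},{"dx":0.001,"dy":0,"dz":0.14,"ax":0,"ay":0,"az":0}]'; python3 -m handwheel '[{"dx":0,"dy":0,"dz":0,"ax":0,"ay":0,"az":0},{"dx":0,"dy":0,"dz":0,"ax":0,"ay":0,"az":0}]';python3 go.py 0.592 -0.2579 0.007 -0.2
python3 - <<'E'
from h import *
from plant import manip
f=manip.grab_frame("scene"); crop(f,120,100,240,220,5,"pics/e7.png")
E
```

```text
time: 13.02
tool_pos: [0.5899, -0.255, 0.0191]
tool_rot: [-0.001, 1.0, -0.005, -0.002]
contact_force: [-0.1, 0.2, -0.1]
gripper_width: 0.11
time: 13.28
tool_pos: [0.5932, -0.2575, 0.0239]
tool_rot: [0.001, 1.0, -0.005, 0.002]
contact_force: [-0.2, 0.3, -0.1]
gripper_width: 0.105
t 13.275 pos [ 0.5932 -0.2575  0.0239] yaw -0.6146626026403145 q [-0.5245  0.3029  1.6986 -0.      1.1367 -0.5137] F [-0.2136  0.2612 -0.1121] w 0.10501922933873958
shift [-0.0013  0.0004  0.0169] turn [ 0.0017 -0.003  -0.0072] rows 0.2713752845300627 0.04299248330653213
```

View pics/e7.png

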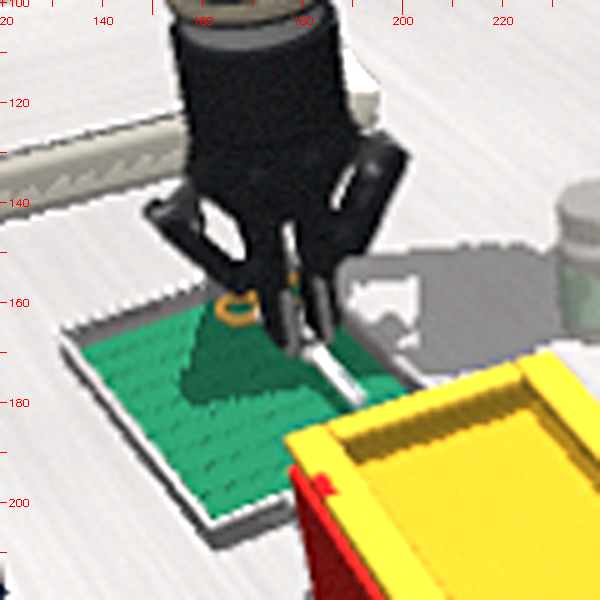

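```bash
python3 -m handwheel '[{"dx":0,"dy":0,"dz":0.005,"ax":0,"ay":0,"az":0},{"dx":0,"dy":0,"dz":0.01,"ax":0,"ay":0,"az":0},{"dx":0,"dy":0,"dz":0.014,"ax":0,"ay":0,"az":0},{"dx":0,"dy":0,"dz":0.014,"ax":0,"ay":0,"az":0},{"dx":0,"dy":0,"dz":0.014,"ax":0,"ay":0,"az":0}]'; python3 go.py 0.592 -0.2579 0.007 -0.2
```

```text
time: 13.95
tool_pos: [0.5919, -0.257, 0.0076]
tool_rot: [-0.0, 1.0, -0.006, -0.0]
contact_force: [-0.1, -0.4, -1.5]
gripper_width: 0.11
t 13.95 pos [ 0.5919 -0.257   0.0076] yaw -0.6349546743808966 q [-0.5248  0.3246  1.7032  0.      1.1139 -0.5137] F [-0.1266 -0.4114 -1.5376] w 0.1095699718453701
shift [0.0001 0.0009 0.0006] turn [-0.0001  0.0001 -0.0076] rows 0.018056917459162186 0.04065260633909726
```

```bash
python3 -m handwheel '[{"dx":0,"dy":0,"dz":0,"ax":0,"ay":0,"az":0},{"dx":0,"dy":0,"dz":0,"ax":0,"ay":0,"az":0},{"dx":0,"dy":0,"dz":0,"ax":0,"ay":0,"az":0}]' 185; python3 -m handwheel '[{"dx":0,"dy":0,"dz":-0.01,"ax":0,"ay":0,"az":0},{"dx":0,"dy":0,"dz":-0.04,"ax":0,"ay":0,"az":0},{"dx":0,"dy":0,"dz":-0.08,"ax":0,"ay":0,"az":0},{"dx":0,"dy":0,"dz":-0.13,"ax":0,"ay":0,"az":0},{"dx":0,"dy":0,"dz":-0.155,"ax":0,"ay":0,"az":0}]';python3 go.py 0.437 0.2131 0.16 -101.6
python3 - <<'E'
from h import *
from plant import manip
f=manip.grab_frame("scene"); crop(f,120,100,240,220,5,"pics/e8.png")
E
```

```text
time: 14.32
tool_pos: [0.5921, -0.257, 0.0079]
tool_rot: [0.0, 1.0, -0.005, 0.0]
contact_force: [-0.2, -0.2, -1.6]
gripper_width: 0.274
time: 14.95
tool_pos: [0.5934, -0.2578, 0.1677]
tool_rot: [0.002, 1.0, -0.006, 0.003]
contact_force: [-1.0, -0.5, 0.4]
gripper_width: 0.272
t 14.95 pos [ 0.5934 -0.2578  0.1677] yaw -0.6307546662643781 q [-0.5247  0.1446  1.6224 -0.      1.3684 -0.5137] F [-1.0141 -0.5235  0.3749] w 0.27164549056630366
shift [-0.1616 -0.4691  0.0054] turn [-0.0025 -0.0066  1.7622] rows 7.939911664350213 9.436376373148047
```

View pics/e8.png

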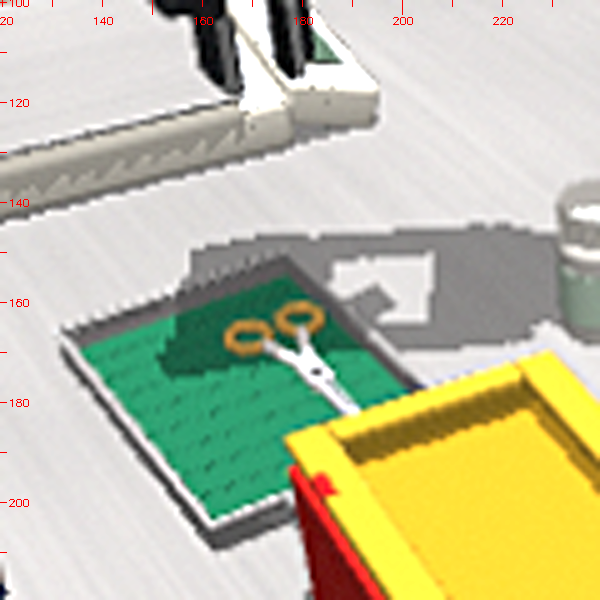

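The scissors lie flat in the near half of the tray. Forceps next; yaw +78.4° is the shorter turn.

```bash
python3 go.py 0.437 0.2131 0.16 78.4; python3 -m handwheel '[{"dx":-0.01,"dy":-0.03,"dz":0,"ax":0,"ay":0,"az":-0.15},{"dx":-0.025,"dy":-0.08,"dz":0,"ax":0,"ay":0,"az":-0.3},{"dx":-0.045,"dy":-0.135,"dz":0,"ax":0,"ay":0,"az":-0.46},{"dx":-0.065,"dy":-0.19,"dz":0,"ax":0,"ay":0,"az":-0.62},{"dx":-0.085,"dy":-0.245,"dz":0,"ax":0,"ay":0,"az":-0.78}]' 130; python3 go.py 0.437 0.2131 0.16 78.4
```

```text
t 15.0 pos [ 0.5947 -0.2585  0.1708] yaw -0.6261541466225955 q [-0.5247  0.1425  1.6193  0.      1.3692 -0.5137] F [ 1.3694 -0.7876  3.2735] w 0.2734667920839359
shift [-0.1629 -0.4699  0.0069] turn [ 0.0107 -0.0041 -1.3793] rows 7.957869961790697 7.385934071997977
time: 15.62
tool_pos: [0.5086, -0.0094, 0.1624]
tool_rot: [-0.0, 0.926, 0.377, 0.0]
contact_force: [0.7, 0.8, -0.2]
gripper_width: 0.491
t 15.625 pos [ 0.5086 -0.0094  0.1624] yaw 44.33416405889934 q [-0.165  -0.1773  1.9496  0.0003  1.3694 -0.9389] F [ 0.7462  0.7913 -0.2175] w 0.4912684435471583
shift [ 0.1043 -0.2092  0.0025] turn [-0.0001 -0.0002 -0.5946] rows 3.7398880514970108 3.183723210672421
```

```bash
python3 -m handwheel '[{"dx":0.02,"dy":-0.045,"dz":0,"ax":0,"ay":0,"az":-0.15},{"dx":0.045,"dy":-0.095,"dz":0,"ax":0,"ay":0,"az":-0.3},{"dx":0.075,"dy":-0.15,"dz":0,"ax":0,"ay":0,"az":-0.45},{"dx":0.104,"dy":-0.209,"dz":0,"ax":0,"ay":0,"az":-0.595},{"dx":0.104,"dy":-0.209,"dz":0.03,"ax":0,"ay":0,"az":-0.595}]';python3 -m handwheel '[{"dx":0,"dy":0,"dz":0.04,"ax":0,"ay":0,"az":0},{"dx":0,"dy":0,"dz":0.07,"ax":0,"ay":0,"az":0},{"dx":0,"dy":0,"dz":0.07,"ax":0,"ay":0,"az":0},{"dx":0,"dy":0,"dz":0.07,"ax":0,"ay":0,"az":0}]'; python3 go.py 0.437 0.2131 0.003 78.4;  python3 - <<'E'
from h import *
from plant import manip
f=manip.grab_frame("scene"); crop(f,280,160,420,300,4,"pics/f1.png")
E
```

```text
time: 16.25
tool_pos: [0.4394, 0.2155, 0.135]
tool_rot: [0.001, 0.774, 0.633, 0.003]
contact_force: [1.3, -1.2, -0.4]
gripper_width: 0.493
time: 16.75
tool_pos: [0.4398, 0.2117, 0.0639]
tool_rot: [0.0, 0.776, 0.63, 0.001]
contact_force: [0.4, -0.2, 0.8]
gripper_width: 0.489
t 16.75 pos [0.4398 0.2117 0.0639] yaw 78.14581198863884 q [ 0.296  -0.1103  2.0675  0.      1.1828 -1.0679] F [ 0.4066 -0.2241  0.7845] w 0.4891130969392839
shift [ 0.0008 -0.0031  0.0608] turn [ 0.0014 -0.0008 -0.0044] rows 0.9748765649798519 0.025285281588344942
```

View pics/f1.png

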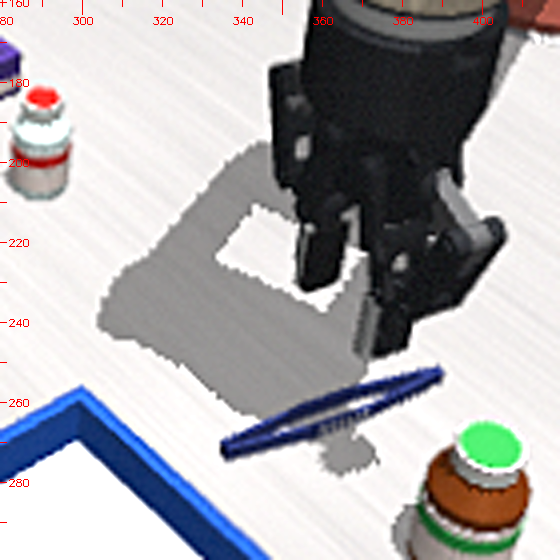

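```bash
python3 -m handwheel '[{"dx":0.001,"dy":-0.003,"dz":0.02,"ax":0,"ay":0,"az":-0.004},{"dx":0.001,"dy":-0.003,"dz":0.04,"ax":0,"ay":0,"az":-0.004},{"dx":0.001,"dy":-0.003,"dz":0.05,"ax":0,"ay":0,"az":-0.004},{"dx":0.001,"dy":-0.003,"dz":0.05,"ax":0,"ay":0,"az":-0.004},{"dx":0.001,"dy":-0.003,"dz":0.05,"ax":0,"ay":0,"az":-0.004}]';python3 go.py 0.437 0.2131 0.003 78.4
```

```text
time: 17.42
tool_pos: [0.4373, 0.2134, 0.0139]
tool_rot: [0.0, 0.775, 0.632, 0.001]
contact_force: [0.1, -0.0, -0.1]
gripper_width: 0.492
t 17.425 pos [0.4373 0.2134 0.0139] yaw 78.37771134107234 q [ 0.3009 -0.0313  2.0907 -0.      1.0801 -1.0671] F [ 0.1193 -0.0437 -0.1499] w 0.4921337866772794
shift [-0.0003 -0.0002  0.0109] turn [ 0.0018 -0.001  -0.0004] rows 0.17452328085554478 0.011393114989702588
```

```bash
python3 -m handwheel '[{"dx":0,"dy":0,"dz":0.006,"ax":0,"ay":0,"az":0},{"dx":0,"dy":0,"dz":0.0105,"ax":0,"ay":0,"az":0},{"dx":0,"dy":0,"dz":0.0105,"ax":0,"ay":0,"az":0}]' ; python3 -m handwheel '[{"dx":0,"dy":0,"dz":0,"ax":0,"ay":0,"az":0},{"dx":0,"dy":0,"dz":0,"ax":0,"ay":0,"az":0},{"dx":0,"dy":0,"dz":0,"ax":0,"ay":0,"az":0},{"dx":0,"dy":0,"dz":0,"ax":0,"ay":0,"az":0}]' 255;python3 -m handwheel '[{"dx":0,"dy":0,"dz":-0.01,"ax":0,"ay":0,"az":0},{"dx":0,"dy":0,"dz":-0.03,"ax":0,"ay":0,"az":0},{"dx":0,"dy":0,"dz":-0.06,"ax":0,"ay":0,"az":0},{"dx":0,"dy":0,"dz":-0.11,"ax":0,"ay":0,"az":0},{"dx":0,"dy":0,"dz":-0.16,"ax":0,"ay":0,"az":0}]'
python3 - <<'E'
from h import *
from plant import manip
f=manip.grab_frame("scene"); crop(f,280,120,420,260,4,"pics/f2.png")
E
python3 go.py 0.655 -0.2579 0.165 -0.2
```

```text
time: 17.8
tool_pos: [0.4358, 0.213, 0.0016]
tool_rot: [-0.0, 0.775, 0.632, -0.001]
contact_force: [0.2, -0.5, 0.5]
gripper_width: 0.491
time: 18.3
tool_pos: [0.4366, 0.2132, 0.0025]
tool_rot: [0.0, 0.775, 0.632, 0.0]
contact_force: [0.2, -0.4, 2.1]
gripper_width: 0.161
time: 18.92
tool_pos: [0.4357, 0.2129, 0.1638]
tool_rot: [-0.0, 0.775, 0.632, -0.0]
contact_force: [0.9, 0.6, 0.1]
gripper_width: 0.157
t 18.975 pos [0.4399 0.2143 0.1722] yaw 78.39494913704391 q [ 0.3011 -0.2462  1.991   0.      1.3842 -1.0671] F [3.5874 2.3876 4.9638] w 0.15860828717330802
shift [-0.4193  0.3056  0.008 ] turn [ 0.005  -0.0126  1.3717] rows 8.303194305267965 7.345400719120424
```

View pics/f2.png

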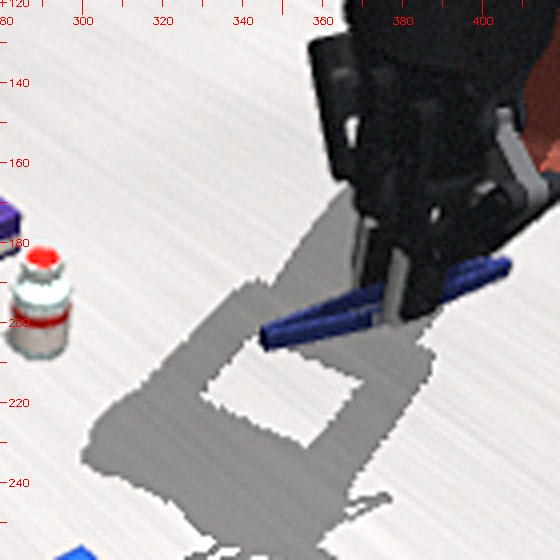

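```bash
python3 -m handwheel '[{"dx":-0.04,"dy":0.025,"dz":0,"ax":0,"ay":0,"az":0.16},{"dx":-0.085,"dy":0.06,"dz":0,"ax":0,"ay":0,"az":0.32},{"dx":-0.13,"dy":0.09,"dz":0,"ax":0,"ay":0,"az":0.48},{"dx":-0.175,"dy":0.125,"dz":0,"ax":0,"ay":0,"az":0.64},{"dx":-0.22,"dy":0.16,"dz":0,"ax":0,"ay":0,"az":0.8}]'; python3 go.py 0.645 -0.2579 0.165 -0.2
```

```text
time: 19.6
tool_pos: [0.5492, -0.0364, 0.1626]
tool_rot: [0.0, 0.961, 0.278, 0.0]
contact_force: [0.6, 0.4, 0.0]
gripper_width: 0.162
t 19.6 pos [ 0.5492 -0.0364  0.1626] yaw 32.23279027746538 q [-0.2015 -0.0732  1.8548  0.0002  1.3594 -0.7641] F [0.6285 0.3618 0.0207] w 0.16199943515854565
shift [-0.0371  0.2385 -0.0024] turn [ 0.0001 -0.0007  0.5661] rows 3.8620234968873643 3.0311034780383936
```

```bash
python3 -m handwheel '[{"dx":-0.007,"dy":0.045,"dz":0,"ax":0,"ay":0,"az":0.15},{"dx":-0.017,"dy":0.1,"dz":0,"ax":0,"ay":0,"az":0.3},{"dx":-0.027,"dy":0.16,"dz":0,"ax":0,"ay":0,"az":0.45},{"dx":-0.035,"dy":0.215,"dz":0,"ax":0,"ay":0,"az":0.56},{"dx":-0.037,"dy":0.2385,"dz":0,"ax":0,"ay":0,"az":0.566}]'; python3 -m handwheel '[{"dx":0,"dy":0,"dz":0,"ax":0,"ay":0,"az":0},{"dx":0,"dy":0,"dz":0.02,"ax":0,"ay":0,"az":0},{"dx":0,"dy":0,"dz":0.07,"ax":0,"ay":0,"az":0},{"dx":0,"dy":0,"dz":0.11,"ax":0,"ay":0,"az":0},{"dx":0,"dy":0,"dz":0.11,"ax":0,"ay":0,"az":0}]';python3 -m handwheel '[{"dx":0,"dy":0,"dz":0,"ax":0,"ay":0,"az":0},{"dx":0,"dy":0,"dz":0,"ax":0,"ay":0,"az":0}]';python3 go.py 0.645 -0.2579 0.008 -0.2
python3 - <<'E'
from h import *
from plant import manip
f=manip.grab_frame("scene"); crop(f,120,90,240,220,5,"pics/f3.png")
E
```

```text
time: 20.23
tool_pos: [0.6462, -0.2586, 0.1621]
tool_rot: [0.0, 1.0, -0.001, 0.0]
contact_force: [-0.0, 0.0, -0.0]
gripper_width: 0.16
time: 20.85
tool_pos: [0.6416, -0.252, 0.046]
tool_rot: [-0.003, 1.0, 0.002, -0.005]
contact_force: [0.1, 0.1, -0.3]
gripper_width: 0.161
time: 21.1
tool_pos: [0.6475, -0.256, 0.0553]
tool_rot: [0.001, 1.0, 0.001, 0.002]
contact_force: [0.7, -0.1, -0.1]
gripper_width: 0.156
t 21.1 pos [ 0.6475 -0.256   0.0553] yaw 0.14117468560026156 q [-0.4833  0.3651  1.5603  0.      1.2115 -0.4858] F [ 0.7094 -0.1041 -0.0869] w 0.15629951975265327
shift [-0.0027  0.0018  0.0473] turn [ 0.0022 -0.0042  0.006 ] rows 0.7582556992316505 0.040605837672835245
```

View pics/f3.png

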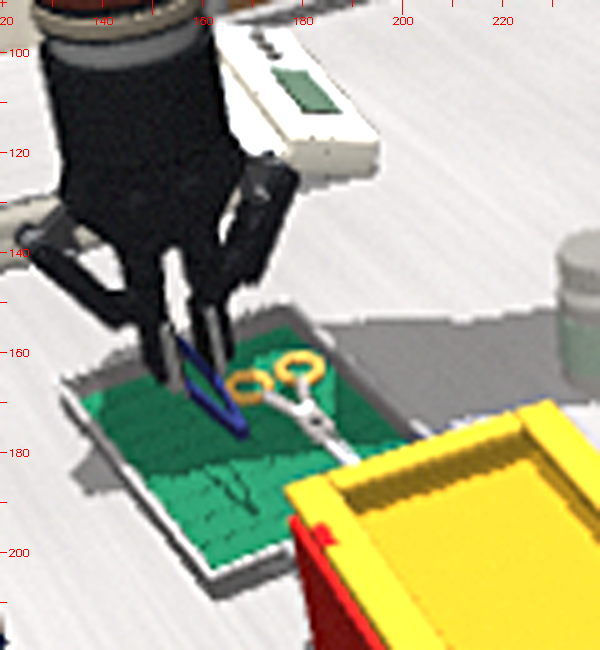

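```bash
python3 -m handwheel '[{"dx":0.002,"dy":0.001,"dz":0.012,"ax":0,"ay":0,"az":0},{"dx":0.002,"dy":0.001,"dz":0.024,"ax":0,"ay":0,"az":0},{"dx":0.002,"dy":0.001,"dz":0.032,"ax":0,"ay":0,"az":0},{"dx":0.002,"dy":0.001,"dz":0.032,"ax":0,"ay":0,"az":0},{"dx":0.002,"dy":0.001,"dz":0.032,"ax":0,"ay":0,"az":0}]';python3 -m handwheel '[{"dx":0,"dy":0,"dz":0,"ax":0,"ay":0,"az":0},{"dx":0,"dy":0,"dz":0,"ax":0,"ay":0,"az":0}]';python3 go.py 0.648 -0.2579 0.0077 -0.2
```

```text
time: 21.78
tool_pos: [0.6479, -0.2567, 0.0202]
tool_rot: [0.0, 1.0, 0.001, 0.0]
contact_force: [-0.2, -0.1, -0.5]
gripper_width: 0.158
time: 22.02
tool_pos: [0.6481, -0.2567, 0.0207]
tool_rot: [0.0, 1.0, 0.001, 0.0]
contact_force: [0.0, 0.4, -0.5]
gripper_width: 0.158
t 22.025 pos [ 0.6481 -0.2567  0.0207] yaw 0.11491769393374995 q [-0.4838  0.4109  1.5657 -0.      1.1642 -0.4858] F [ 0.014   0.375  -0.4648] w 0.15795037364452902
shift [-0.0001  0.0012  0.013 ] turn [ 0.0004 -0.0007  0.0055] rows 0.20928664136445774 0.029757688386467664
```

```bash
python3 -m handwheel '[{"dx":0,"dy":0.001,"dz":0.005,"ax":0,"ay":0,"az":0},{"dx":0,"dy":0.001,"dz":0.01,"ax":0,"ay":0,"az":0},{"dx":0,"dy":0.001,"dz":0.013,"ax":0,"ay":0,"az":0},{"dx":0,"dy":0.001,"dz":0.013,"ax":0,"ay":0,"az":0},{"dx":0,"dy":0.001,"dz":0.013,"ax":0,"ay":0,"az":0}]';python3 -m handwheel '[{"dx":0,"dy":0,"dz":0,"ax":0,"ay":0,"az":0},{"dx":0,"dy":0,"dz":0,"ax":0,"ay":0,"az":0},{"dx":0,"dy":0,"dz":0,"ax":0,"ay":0,"az":0}]' 180; python3 -m handwheel '[{"dx":0,"dy":0,"dz":-0.01,"ax":0,"ay":0,"az":0},{"dx":0,"dy":0,"dz":-0.04,"ax":0,"ay":0,"az":0},{"dx":0,"dy":0,"dz":-0.08,"ax":0,"ay":0,"az":0},{"dx":0,"dy":0,"dz":-0.13,"ax":0,"ay":0,"az":0},{"dx":0,"dy":0,"dz":-0.16,"ax":0,"ay":0,"az":0}]'
python3 - <<'E'
from h import *
from plant import manip
f=manip.grab_frame("scene"); crop(f,120,90,240,220,5,"pics/f4.png")
E
python3 go.py 0.4438 -0.0077 0.16 78.4
```

```text
time: 22.65
tool_pos: [0.6478, -0.2576, 0.0071]
tool_rot: [-0.0, 1.0, 0.001, 0.0]
contact_force: [0.1, 1.3, 0.4]
gripper_width: 0.16
time: 23.02
tool_pos: [0.6479, -0.2576, 0.0073]
tool_rot: [0.0, 1.0, 0.001, 0.0]
contact_force: [-0.2, 0.3, 0.8]
gripper_width: 0.297
time: 23.65
tool_pos: [0.649, -0.2581, 0.1718]
tool_rot: [0.001, 1.0, 0.001, 0.002]
contact_force: [-1.3, 0.7, 0.7]
gripper_width: 0.294
t 23.7 pos [ 0.6508 -0.259   0.1764] yaw 0.1239216258848044 q [-0.485   0.2548  1.4813  0.      1.3941 -0.4871] F [ 0.6679 -1.0635  3.3259] w 0.29611933071901286
shift [-0.2066 -0.2519  0.013 ] turn [ 0.0114 -0.0049 -1.3662] rows 5.2163130320278945 7.315881098775856
```

View pics/f4.png

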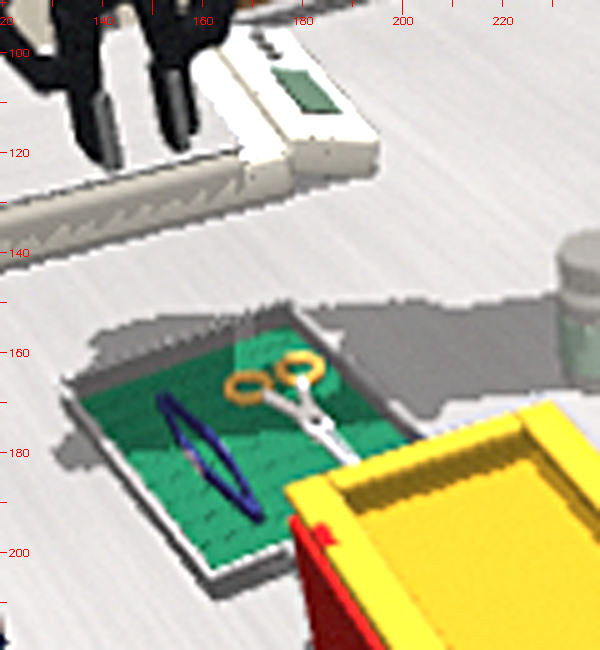

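Both instruments lie flat and apart. Next is the clear vial, with the jaws along x.

```bash
python3 go.py 0.4438 -0.0077 0.16 0; python3 -m handwheel '[{"dx":-0.03,"dy":-0.035,"dz":0,"ax":0,"ay":0,"az":0},{"dx":-0.07,"dy":-0.085,"dz":0,"ax":0,"ay":0,"az":0},{"dx":-0.11,"dy":-0.135,"dz":0,"ax":0,"ay":0,"az":0},{"dx":-0.15,"dy":-0.185,"dz":0,"ax":0,"ay":0,"az":0},{"dx":-0.19,"dy":-0.235,"dz":0,"ax":0,"ay":0,"az":0}]' 50; python3 -m handwheel '[{"dx":-0.014,"dy":-0.015,"dz":0,"ax":0,"ay":0,"az":0},{"dx":-0.014,"dy":-0.015,"dz":0,"ax":0,"ay":0,"az":0},{"dx":-0.014,"dy":-0.015,"dz":0,"ax":0,"ay":0,"az":0}]';python3 go.py 0.4438 -0.0077 0.09 0;python3 - <<'E'
from h import *
from plant import manip
f=manip.grab_frame("scene"); crop(f,220,80,340,220,4,"pics/g1.png")
E
```

```text
t 23.7 pos [ 0.6508 -0.259   0.1764] yaw 0.1239216258848044 q [-0.485   0.2548  1.4813  0.      1.3941 -0.4871] F [ 0.6679 -1.0635  3.3259] w 0.29611933071901286
shift [-0.2066 -0.2519  0.013 ] turn [ 0.0053 -0.0101  0.0021] rows 5.2163130320278945 0.06233373591806094
time: 24.32
tool_pos: [0.4598, -0.0264, 0.1673]
tool_rot: [-0.0, 1.0, 0.001, 0.0]
contact_force: [-0.8, 0.4, 1.0]
gripper_width: 0.806
time: 24.7
tool_pos: [0.4478, -0.0133, 0.1676]
tool_rot: [0.0, 1.0, 0.001, 0.001]
contact_force: [-0.3, 0.7, 1.1]
gripper_width: 0.804
t 24.7 pos [ 0.4478 -0.0133  0.1676] yaw 0.09602333602997241 q [-0.1959 -0.3479  2.0788 -0.0003  1.4096 -0.1975] F [-0.2545  0.689   1.0795] w 0.8044332434010144
shift [-0.004  -0.0056  0.0776] turn [ 0.0005 -0.001   0.0017] rows 1.246838792609353 0.010773974704406499
```

View pics/g1.png

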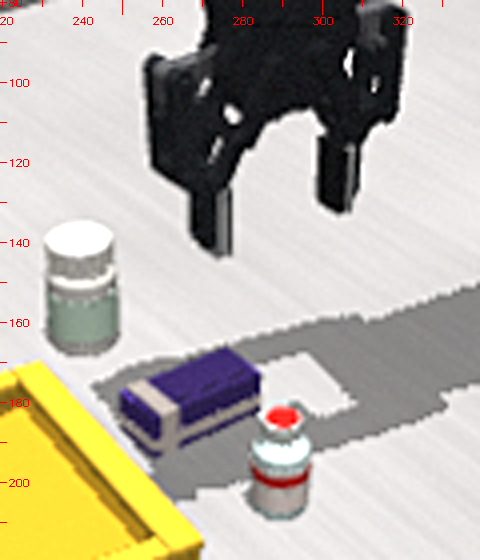

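```bash
python3 -m handwheel '[{"dx":-0.004,"dy":-0.0055,"dz":0.02,"ax":0,"ay":0,"az":0},{"dx":-0.004,"dy":-0.0055,"dz":0.05,"ax":0,"ay":0,"az":0},{"dx":-0.004,"dy":-0.0055,"dz":0.08,"ax":0,"ay":0,"az":0},{"dx":-0.004,"dy":-0.0055,"dz":0.08,"ax":0,"ay":0,"az":0},{"dx":-0.004,"dy":-0.0055,"dz":0.08,"ax":0,"ay":0,"az":0}]';python3 go.py 0.4438 -0.0077 0.008 0;python3 - <<'E'
from h import *
from plant import manip
f=manip.grab_frame("scene"); crop(f,220,120,340,220,5,"pics/g2.png")
E
```

```text
time: 25.38
tool_pos: [0.4434, -0.0074, 0.0874]
tool_rot: [-0.0, 1.0, 0.001, 0.0]
contact_force: [0.2, 0.4, 0.7]
gripper_width: 0.804
t 25.375 pos [ 0.4434 -0.0074  0.0874] yaw 0.09104029149470891 q [-0.1849 -0.265   2.1556  0.      1.251  -0.1865] F [0.2244 0.44   0.6957] w 0.8035034051836479
shift [0.0004 0.0003 0.0794] turn [-0.     -0.      0.0016] rows 1.270624020440427 0.008510820219189018
```

View pics/g2.png

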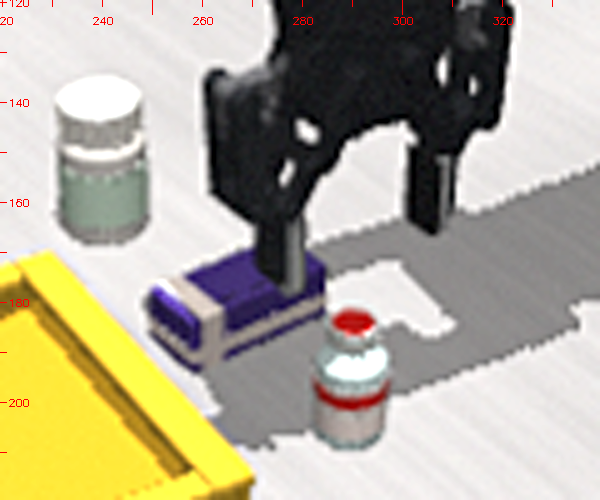

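```bash
python3 -m handwheel '[{"dx":0,"dy":0,"dz":0.02,"ax":0,"ay":0,"az":0},{"dx":0,"dy":0,"dz":0.04,"ax":0,"ay":0,"az":0},{"dx":0,"dy":0,"dz":0.06,"ax":0,"ay":0,"az":0},{"dx":0,"dy":0,"dz":0.06,"ax":0,"ay":0,"az":0},{"dx":0,"dy":0,"dz":0.06,"ax":0,"ay":0,"az":0}]';python3 go.py 0.4438 -0.0077 0.008 0;python3 - <<'E'
from h import *
from plant import manip
f=manip.grab_frame("scene"); crop(f,220,120,340,220,5,"pics/g3.png")
E
```

```text
time: 26.05
tool_pos: [0.4444, -0.0075, 0.0288]
tool_rot: [0.0, 1.0, 0.001, 0.001]
contact_force: [0.0, 0.3, 1.4]
gripper_width: 0.803
t 26.05 pos [ 0.4444 -0.0075  0.0288] yaw 0.11162974212434433 q [-0.1846 -0.1671  2.1855 -0.      1.1207 -0.1866] F [0.0224 0.2634 1.3847] w 0.8029513827591381
shift [-0.0006  0.0002  0.0208] turn [ 0.0005 -0.0025  0.0019] rows 0.332202144106857 0.01737735070238483
```

View pics/g3.png

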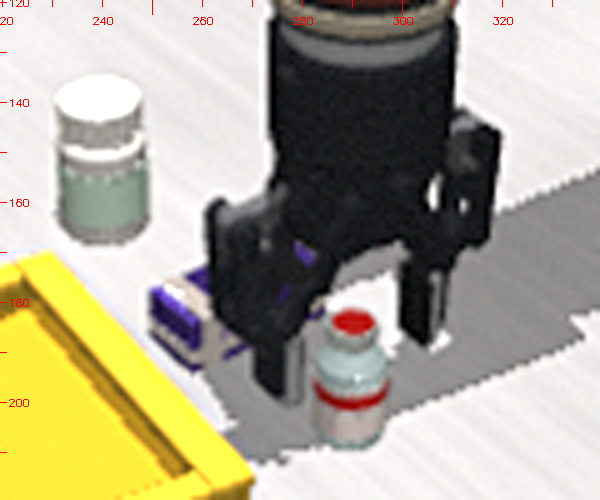

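Run:
```python
from h import *
from plant import manip
f=manip.grab_frame("scene")
for p in [(.4438,-.0077,0),(.4438,-.0077,.04),(.4438,-.0077,.06),(.478,-.0077,.037),(.410,-.0077,.037)]: print(p,proj(f,p))
print(pd(f,290,200),pd(f,290,184))
```

```text
(0.4438, -0.0077, 0) (np.float64(288.4643330361375), np.float64(205.2557451490421))
(0.4438, -0.0077, 0.04) (np.float64(288.92081071734407), np.float64(191.19696254477893))
(0.4438, -0.0077, 0.06) (np.float64(289.1561981503242), np.float64(183.8651392638442))
(0.478, -0.0077, 0.037) (np.float64(276.33842773440193), np.float64(197.86332674554745))
(0.41, -0.0077, 0.037) (np.float64(300.8546343274648), np.float64(186.94983403542204))
[0.45393085 0.00974028 0.03123938] [ 0.44417214 -0.00430185  0.06182209]
```

The projections match: the vial's foot at (288,205) and cap at (289,184) lie between the fingers. I'll go on down and close.

```bash
python3 -m handwheel '[{"dx":0,"dy":0,"dz":0.01,"ax":0,"ay":0,"az":0},{"dx":0,"dy":0,"dz":0.019,"ax":0,"ay":0,"az":0},{"dx":0,"dy":0,"dz":0.019,"ax":0,"ay":0,"az":0},{"dx":0,"dy":0,"dz":0.019,"ax":0,"ay":0,"az":0}]';python3 -m handwheel '[{"dx":0,"dy":0,"dz":0,"ax":0,"ay":0,"az":0},{"dx":0,"dy":0,"dz":0,"ax":0,"ay":0,"az":0},{"dx":0,"dy":0,"dz":0,"ax":0,"ay":0,"az":0},{"dx":0,"dy":0,"dz":0,"ax":0,"ay":0,"az":0},{"dx":0,"dy":0,"dz":0,"ax":0,"ay":0,"az":0}]' 255; python3 go.py 0.61 0.2 0.16 0
```

```text
time: 26.65
tool_pos: [0.443, -0.0073, 0.008]
tool_rot: [-0.0, 1.0, 0.001, -0.0]
contact_force: [-0.2, 0.1, 0.5]
gripper_width: 0.804
time: 27.28
tool_pos: [0.4437, -0.0074, 0.0087]
tool_rot: [0.0, 1.0, 0.001, 0.001]
contact_force: [0.0, 0.5, 4.7]
gripper_width: 0.357
t 27.275 pos [ 0.4437 -0.0074  0.0087] yaw 0.11536524594399356 q [-0.1846 -0.1295  2.1926 -0.      1.0774 -0.1866] F [0.0187 0.5367 4.6608] w 0.35655472420835127
shift [ 0.1669 -0.207  -0.1512] turn [ 0.0002 -0.001   0.002 ] rows 4.893896901489817 0.012151366901221
```

```bash
python3 -m handwheel '[{"dx":0,"dy":0,"dz":-0.01,"ax":0,"ay":0,"az":0},{"dx":0,"dy":0,"dz":-0.03,"ax":0,"ay":0,"az":0},{"dx":0,"dy":0,"dz":-0.07,"ax":0,"ay":0,"az":0},{"dx":0,"dy":0,"dz":-0.11,"ax":0,"ay":0,"az":0},{"dx":0,"dy":0,"dz":-0.14,"ax":0,"ay":0,"az":0}]';python3 -m handwheel '[{"dx":0.02,"dy":-0.025,"dz":0,"ax":0,"ay":0,"az":0},{"dx":0.06,"dy":-0.07,"dz":0,"ax":0,"ay":0,"az":0},{"dx":0.1,"dy":-0.12,"dz":0,"ax":0,"ay":0,"az":0},{"dx":0.14,"dy":-0.17,"dz":0,"ax":0,"ay":0,"az":0},{"dx":0.167,"dy":-0.207,"dz":0,"ax":0,"ay":0,"az":0}]';python3 -m handwheel '[{"dx":0,"dy":0,"dz":0,"ax":0,"ay":0,"az":0},{"dx":0,"dy":0,"dz":0,"ax":0,"ay":0,"az":0}]'; python3 go.py 0.61 0.2 0.06 0
python3 - <<'E'
from h import *
from plant import manip
f=manip.grab_frame("scene"); crop(f,180,120,400,384,3,"pics/g4.png")
E
```

```text
time: 27.9
tool_pos: [0.4432, -0.0072, 0.1501]
tool_rot: [0.0, 1.0, 0.001, 0.001]
contact_force: [0.4, -0.0, -0.9]
gripper_width: 0.35
time: 28.52
tool_pos: [0.6105, 0.202, 0.1479]
tool_rot: [0.0, 1.0, 0.001, -0.0]
contact_force: [-0.4, -0.8, -1.1]
gripper_width: 0.361
time: 28.78
tool_pos: [0.609, 0.1998, 0.1476]
tool_rot: [0.0, 1.0, 0.001, -0.001]
contact_force: [-0.5, 0.9, -0.4]
gripper_width: 0.355
t 28.775 pos [0.609  0.1998 0.1476] yaw 0.13077310728011968 q [ 0.2011  0.1533  1.6476 -0.0003  1.3425  0.1989] F [-0.4734  0.9229 -0.3802] w 0.3550672926598121
shift [ 0.0012 -0.0003  0.0876] turn [0.0007 0.0016 0.0023] rows 1.402208852874561 0.015469733477797573
```

View pics/g4.png

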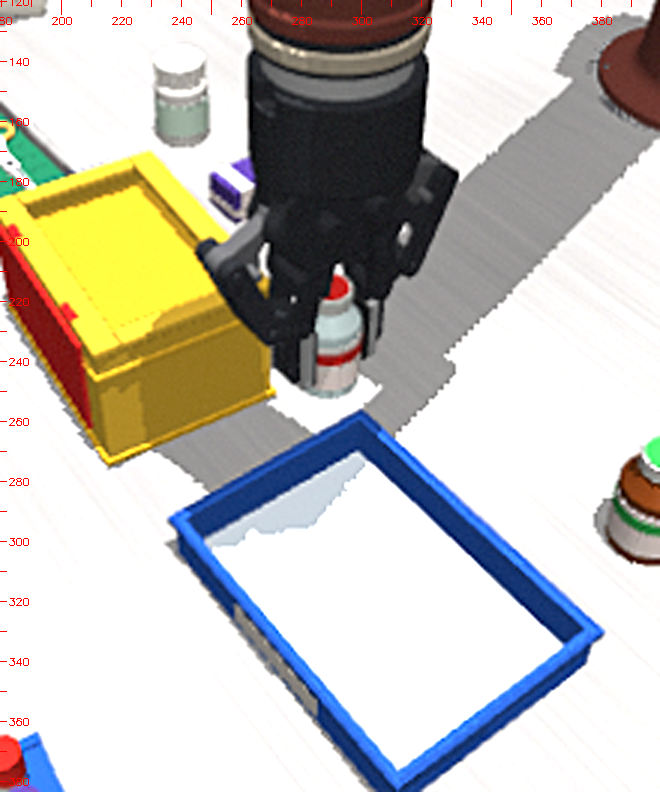

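```bash
python3 -m handwheel '[{"dx":0.001,"dy":0,"dz":0.02,"ax":0,"ay":0,"az":0},{"dx":0.001,"dy":0,"dz":0.05,"ax":0,"ay":0,"az":0},{"dx":0.001,"dy":0,"dz":0.08,"ax":0,"ay":0,"az":0},{"dx":0.001,"dy":0,"dz":0.1,"ax":0,"ay":0,"az":0},{"dx":0.001,"dy":0,"dz":0.11,"ax":0,"ay":0,"az":0}]';python3 -m handwheel '[{"dx":0,"dy":0,"dz":0,"ax":0,"ay":0,"az":0},{"dx":0,"dy":0,"dz":0,"ax":0,"ay":0,"az":0},{"dx":0,"dy":0,"dz":0,"ax":0,"ay":0,"az":0}]'; python3 go.py 0.61 0.2 0.0130 0
```

```text
time: 29.45
tool_pos: [0.6095, 0.1993, 0.0362]
tool_rot: [0.0, 1.0, 0.001, -0.001]
contact_force: [-0.0, -0.9, -0.5]
gripper_width: 0.357
time: 29.82
tool_pos: [0.6117, 0.2003, 0.0396]
tool_rot: [-0.0, 1.0, 0.001, 0.001]
contact_force: [0.4, 0.6, 0.0]
gripper_width: 0.356
t 29.825 pos [0.6117 0.2003 0.0396] yaw 0.11741723748424171 q [0.2009 0.2764 1.701  0.     1.1618 0.1989] F [0.4288 0.6233 0.0017] w 0.356374855073481
shift [-0.0017  0.0003  0.0266] turn [-0.0005 -0.0023  0.002 ] rows 0.42694601093042617 0.01684210053383149
```

```bash
python3 -m handwheel '[{"dx":-0.001,"dy":0,"dz":0.005,"ax":0,"ay":0,"az":0},{"dx":-0.001,"dy":0,"dz":0.01,"ax":0,"ay":0,"az":0},{"dx":-0.001,"dy":0,"dz":0.015,"ax":0,"ay":0,"az":0},{"dx":-0.001,"dy":0,"dz":0.019,"ax":0,"ay":0,"az":0},{"dx":-0.001,"dy":0,"dz":0.02,"ax":0,"ay":0,"az":0}]';python3 -m handwheel '[{"dx":0,"dy":0,"dz":0,"ax":0,"ay":0,"az":0},{"dx":0,"dy":0,"dz":0,"ax":0,"ay":0,"az":0},{"dx":0,"dy":0,"dz":0,"ax":0,"ay":0,"az":0}]'; python3 go.py 0.61 0.2 0.0130 0
```

```text
time: 30.45
tool_pos: [0.6094, 0.2, 0.0176]
tool_rot: [0.0, 1.0, 0.001, -0.0]
contact_force: [0.1, -0.4, -1.0]
gripper_width: 0.358
time: 30.82
tool_pos: [0.6099, 0.2001, 0.0184]
tool_rot: [-0.0, 1.0, 0.001, 0.0]
contact_force: [-0.8, 0.5, -1.2]
gripper_width: 0.351
t 30.825 pos [0.6099 0.2001 0.0184] yaw 0.11484481594954297 q [ 0.2012  0.3023  1.71   -0.      1.129   0.1992] F [-0.7717  0.5114 -1.1756] w 0.35140987907759347
shift [0.0001 0.0001 0.0054] turn [-0.     -0.0003  0.002 ] rows 0.08710493239785137 0.010898040384129368
```

```bash
python3 -m handwheel '[{"dx":0,"dy":0,"dz":0.001,"ax":0,"ay":0,"az":0},{"dx":0,"dy":0,"dz":0.002,"ax":0,"ay":0,"az":0},{"dx":0,"dy":0,"dz":0.003,"ax":0,"ay":0,"az":0},{"dx":0,"dy":0,"dz":0.004,"ax":0,"ay":0,"az":0},{"dx":0,"dy":0,"dz":0.005,"ax":0,"ay":0,"az":0}]';python3 -m handwheel '[{"dx":0,"dy":0,"dz":0,"ax":0,"ay":0,"az":0},{"dx":0,"dy":0,"dz":0,"ax":0,"ay":0,"az":0}]'; python3 go.py 0.61 0.2 0.0130 0
```

```text
time: 31.45
tool_pos: [0.6097, 0.2001, 0.0131]
tool_rot: [0.0, 1.0, 0.001, -0.0]
contact_force: [0.1, -0.3, -0.1]
gripper_width: 0.357
time: 31.7
tool_pos: [0.6098, 0.2001, 0.0132]
tool_rot: [0.0, 1.0, 0.001, 0.0]
contact_force: [-0.6, -1.0, -0.6]
gripper_width: 0.356
t 31.7 pos [0.6098 0.2001 0.0132] yaw 0.11344739365746495 q [ 0.2011  0.3094  1.7113 -0.      1.1208  0.1992] F [-0.5968 -1.0091 -0.5888] w 0.35611280540461127
shift [0.0002 0.0001 0.0002] turn [ 0.    -0.     0.002] rows 0.0054702987552546255 0.010604425160779215
```

```bash
python3 -m handwheel '[{"dx":0,"dy":0,"dz":0.0003,"ax":0,"ay":0,"az":0},{"dx":0,"dy":0,"dz":0.0006,"ax":0,"ay":0,"az":0},{"dx":0,"dy":0,"dz":0.0008,"ax":0,"ay":0,"az":0},{"dx":0,"dy":0,"dz":0.0008,"ax":0,"ay":0,"az":0}]'
```

```text
time: 32.2
tool_pos: [0.6098, 0.2001, 0.0128]
tool_rot: [0.0, 1.0, 0.001, 0.0]
contact_force: [-1.2, -1.4, 2.9]
gripper_width: 0.353
```

It has touched down at 2.9 N. Releasing.

```bash
python3 -m handwheel '[{"dx":0,"dy":0,"dz":0,"ax":0,"ay":0,"az":0},{"dx":0,"dy":0,"dz":0,"ax":0,"ay":0,"az":0},{"dx":0,"dy":0,"dz":0,"ax":0,"ay":0,"az":0}]' 100;python3 -m handwheel '[{"dx":0,"dy":0,"dz":-0.02,"ax":0,"ay":0,"az":0},{"dx":0,"dy":0,"dz":-0.04,"ax":0,"ay":0,"az":0},{"dx":0,"dy":0,"dz":-0.08,"ax":0,"ay":0,"az":0},{"dx":0,"dy":0,"dz":-0.12,"ax":0,"ay":0,"az":0},{"dx":0,"dy":0,"dz":-0.15,"ax":0,"ay":0,"az":0}]'; python3 go.py 0.4512 0.3025 0.165 0
python3 - <<'E'
from h import *
from plant import manip
f=manip.grab_frame("scene"); crop(f,180,120,400,384,3,"pics/g5.png")
E
```

```text
time: 32.58
tool_pos: [0.6097, 0.2001, 0.0122]
tool_rot: [0.0, 1.0, 0.001, -0.0]
contact_force: [-0.2, 0.2, -0.0]
gripper_width: 0.61
time: 33.2
tool_pos: [0.6109, 0.2003, 0.1672]
tool_rot: [-0.001, 1.0, 0.001, 0.003]
contact_force: [-0.4, 0.2, -0.7]
gripper_width: 0.609
t 33.2 pos [0.6109 0.2003 0.1672] yaw 0.11969330866189017 q [ 0.2012  0.1365  1.6322 -0.      1.3678  0.1991] F [-0.3774  0.1591 -0.6635] w 0.6085443044275604
shift [-0.1595 -0.1025  0.0015] turn [-0.001  -0.005   0.0021] rows 3.0338155972907797 0.029567178478223096
```

View pics/g5.png

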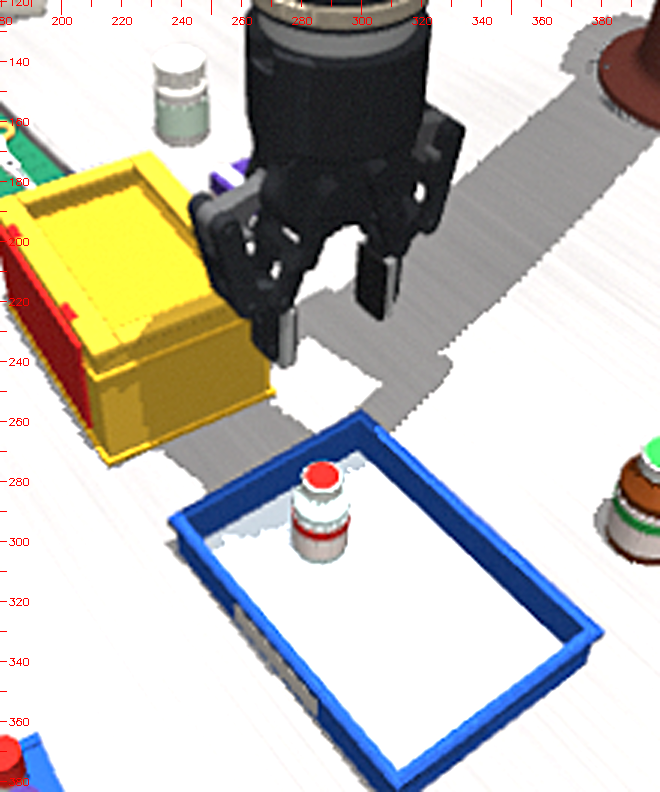

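The clear vial stands upright in the tray. On to the amber vial.

```bash
python3 -m handwheel '[{"dx":-0.04,"dy":-0.025,"dz":0,"ax":0,"ay":0,"az":0},{"dx":-0.085,"dy":-0.055,"dz":0,"ax":0,"ay":0,"az":0},{"dx":-0.125,"dy":-0.08,"dz":0,"ax":0,"ay":0,"az":0},{"dx":-0.1595,"dy":-0.1025,"dz":0,"ax":0,"ay":0,"az":0},{"dx":-0.1595,"dy":-0.1025,"dz":0,"ax":0,"ay":0,"az":0}]' 10;python3 -m handwheel '[{"dx":0,"dy":0,"dz":0.02,"ax":0,"ay":0,"az":0},{"dx":0,"dy":0,"dz":0.05,"ax":0,"ay":0,"az":0},{"dx":0,"dy":0,"dz":0.065,"ax":0,"ay":0,"az":0},{"dx":0,"dy":0,"dz":0.065,"ax":0,"ay":0,"az":0},{"dx":0,"dy":0,"dz":0.065,"ax":0,"ay":0,"az":0}]'; python3 go.py 0.4512 0.3025 0.01 0
python3 - <<'E'
from h import *
from plant import manip
f=manip.grab_frame("scene"); crop(f,300,140,480,340,4,"pics/g6.png")
print(pd(f,402,273),[proj(f,p) for p in [(.4512,.3025,.072),(.4512,.3025,0)]])
E
```

```text
time: 33.88
tool_pos: [0.4484, 0.3036, 0.1636]
tool_rot: [-0.0, 1.0, 0.003, 0.001]
contact_force: [0.7, -0.3, 0.3]
gripper_width: 0.958
time: 34.5
tool_pos: [0.4509, 0.3023, 0.0982]
tool_rot: [-0.0, 1.0, 0.001, 0.001]
contact_force: [0.5, 1.0, -0.0]
gripper_width: 0.961
t 34.5 pos [0.4509 0.3023 0.0982] yaw 0.08322356324219495 q [ 0.4535 -0.0219  1.9199 -0.      1.2423  0.452 ] F [ 0.4554  0.9964 -0.0311] w 0.9607389575965608
shift [ 0.0002 -0.0002  0.0882] turn [-0.0005 -0.0012  0.0015] rows 1.4106736608648802 0.010355937766117257
[0.45604672 0.30912463 0.07482871] [(np.float64(400.45225983381715), np.float64(270.3282503466594)), (np.float64(391.9300465539756), np.float64(297.6134211664697))]
```

View pics/g6.png

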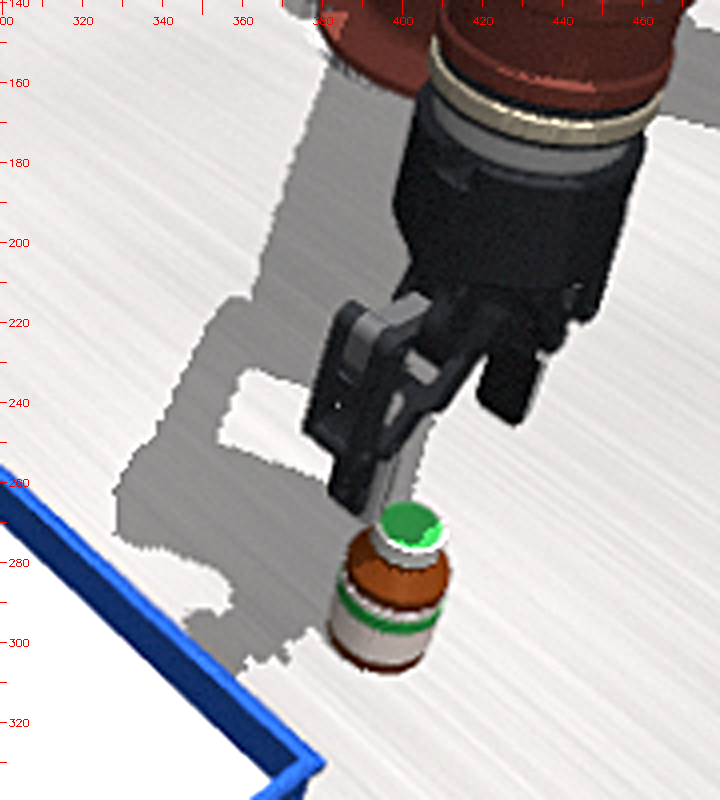

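Run:
```python
from h import *
f=dict(np.load("scene0.npz")); crop(f,360,240,440,320,8,"pics/g7.png")
print(pz(f,402.3,270.3,.072))
f=dict(np.load("scene0.npz")); print("clear scene",pz(f,290.3,184.2,.06))
```

```text
[0.4486687  0.30427056 0.072     ]
clear scene [ 0.44253423 -0.00528361  0.06      ]
```

View pics/g7.png

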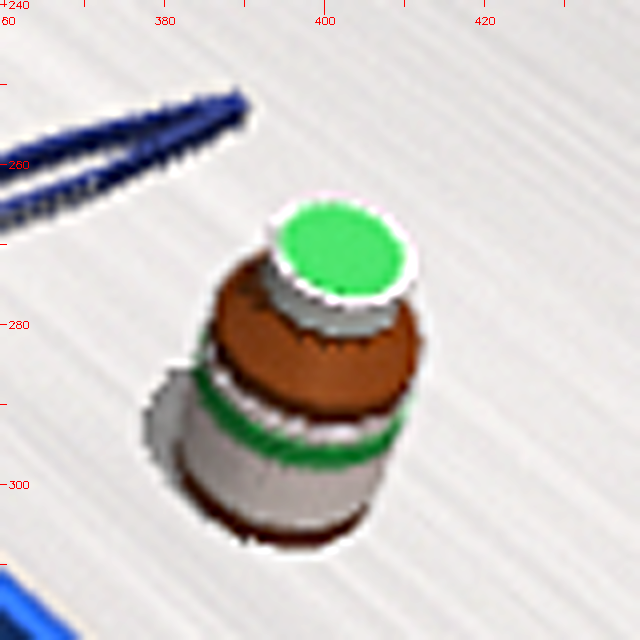

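Both cameras agree to about 2.5 mm. With 80 mm of jaw opening on a 44 mm vial there is room, so I'll descend.

```bash
python3 -m handwheel '[{"dx":-0.001,"dy":-0.001,"dz":0.02,"ax":0,"ay":0,"az":0},{"dx":-0.001,"dy":-0.001,"dz":0.04,"ax":0,"ay":0,"az":0},{"dx":-0.001,"dy":-0.001,"dz":0.06,"ax":0,"ay":0,"az":0},{"dx":-0.001,"dy":-0.001,"dz":0.06,"ax":0,"ay":0,"az":0},{"dx":-0.001,"dy":-0.001,"dz":0.06,"ax":0,"ay":0,"az":0}]';python3 go.py 0.4505 0.303 0.01 0
python3 - <<'E'
from h import *
from plant import manip
f=manip.grab_frame("scene"); crop(f,320,180,460,320,4,"pics/g8.png")
E
```

```text
time: 35.17
tool_pos: [0.449, 0.3033, 0.0372]
tool_rot: [0.0, 1.0, 0.001, -0.0]
contact_force: [-0.3, 0.4, -1.1]
gripper_width: 0.962
t 35.175 pos [0.449  0.3033 0.0372] yaw 0.11658568961758811 q [0.4567 0.0612 1.9506 0.     1.1301 0.4546] F [-0.3357  0.3865 -1.0867] w 0.9620183897585561
shift [0.0016 0.0003 0.0272] turn [0.0001 0.0003 0.002 ] rows 0.43571624332310316 0.011075670353448948
```

View pics/g8.png

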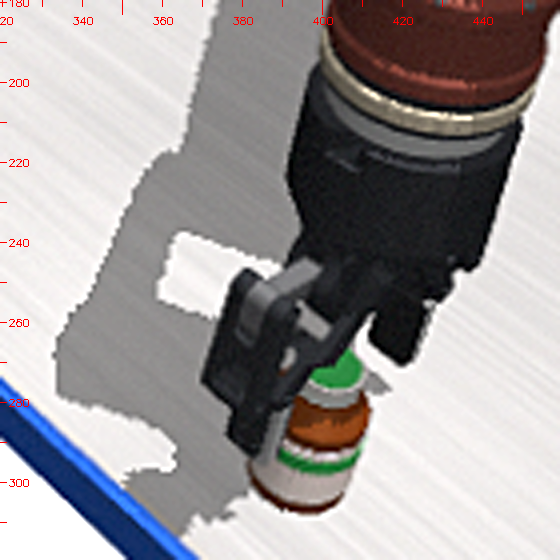

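```bash
python3 -m handwheel '[{"dx":0.001,"dy":0,"dz":0.01,"ax":0,"ay":0,"az":0},{"dx":0.001,"dy":0,"dz":0.02,"ax":0,"ay":0,"az":0},{"dx":0.001,"dy":0,"dz":0.025,"ax":0,"ay":0,"az":0},{"dx":0.001,"dy":0,"dz":0.025,"ax":0,"ay":0,"az":0}]';python3 -m handwheel '[{"dx":0,"dy":0,"dz":0,"ax":0,"ay":0,"az":0},{"dx":0,"dy":0,"dz":0,"ax":0,"ay":0,"az":0},{"dx":0,"dy":0,"dz":0,"ax":0,"ay":0,"az":0},{"dx":0,"dy":0,"dz":0,"ax":0,"ay":0,"az":0},{"dx":0,"dy":0,"dz":0,"ax":0,"ay":0,"az":0}]' 255; python3 go.py 0.61 0.297 0.16 0
```

```text
time: 35.72
tool_pos: [0.4495, 0.303, 0.0116]
tool_rot: [0.0, 1.0, 0.001, -0.001]
contact_force: [-0.2, -0.6, -0.6]
gripper_width: 0.959
time: 36.35
tool_pos: [0.4506, 0.3036, 0.0132]
tool_rot: [-0.0, 1.0, 0.001, 0.001]
contact_force: [0.6, -1.2, 5.4]
gripper_width: 0.503
t 36.35 pos [0.4506 0.3036 0.0132] yaw 0.11421692720208364 q [0.4558 0.1018 1.9551 0.     1.0833 0.4538] F [ 0.6052 -1.1709  5.3844] w 0.5026235359252428
shift [ 0.1595  0.0068 -0.1466] turn [-0.0006 -0.0013  0.002 ] rows 3.468627897052501 0.013124983413944262
```

```bash
python3 -m handwheel '[{"dx":0,"dy":0,"dz":-0.01,"ax":0,"ay":0,"az":0},{"dx":0,"dy":0,"dz":-0.03,"ax":0,"ay":0,"az":0},{"dx":0,"dy":0,"dz":-0.06,"ax":0,"ay":0,"az":0},{"dx":0,"dy":0,"dz":-0.09,"ax":0,"ay":0,"az":0},{"dx":0,"dy":0,"dz":-0.11,"ax":0,"ay":0,"az":0}]';python3 -m handwheel '[{"dx":0.03,"dy":0,"dz":0,"ax":0,"ay":0,"az":0},{"dx":0.07,"dy":0.002,"dz":0,"ax":0,"ay":0,"az":0},{"dx":0.11,"dy":0.004,"dz":0,"ax":0,"ay":0,"az":0},{"dx":0.145,"dy":0.006,"dz":0,"ax":0,"ay":0,"az":0},{"dx":0.159,"dy":0.007,"dz":0,"ax":0,"ay":0,"az":0}]';python3 -m handwheel '[{"dx":0,"dy":0,"dz":0,"ax":0,"ay":0,"az":0},{"dx":0,"dy":0,"dz":0,"ax":0,"ay":0,"az":0}]'; python3 go.py 0.61 0.297 0.018 0
python3 - <<'E'
from h import *
from plant import manip
f=manip.grab_frame("scene"); crop(f,180,120,400,384,3,"pics/h1.png")
E
```

```text
time: 36.98
tool_pos: [0.4501, 0.3033, 0.1238]
tool_rot: [-0.0, 1.0, 0.001, 0.0]
contact_force: [0.1, -0.2, -0.9]
gripper_width: 0.497
time: 37.6
tool_pos: [0.61, 0.296, 0.1217]
tool_rot: [0.0, 1.0, 0.001, -0.001]
contact_force: [0.3, 0.8, -0.5]
gripper_width: 0.501
time: 37.85
tool_pos: [0.6077, 0.2967, 0.122]
tool_rot: [0.0, 1.0, 0.001, -0.001]
contact_force: [-0.4, 0.2, -1.6]
gripper_width: 0.496
t 37.85 pos [0.6077 0.2967 0.122 ] yaw 0.1462073439573772 q [0.3442 0.2554 1.575  0.0003 1.3127 0.3415] F [-0.3615  0.2145 -1.5524] w 0.49642177509971963
shift [ 0.0024 -0.0003  0.104 ] turn [0.0003 0.0015 0.0026] rows 1.6642301912100126 0.015967543283574488
```

View pics/h1.png

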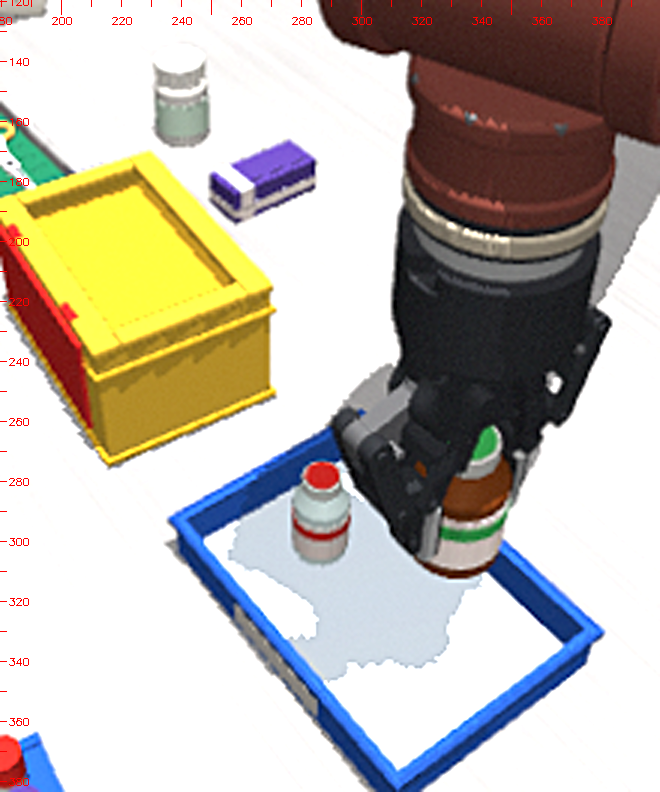

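```bash
python3 -m handwheel '[{"dx":0.001,"dy":0,"dz":0.02,"ax":0,"ay":0,"az":0},{"dx":0.001,"dy":0,"dz":0.045,"ax":0,"ay":0,"az":0},{"dx":0.001,"dy":0,"dz":0.065,"ax":0,"ay":0,"az":0},{"dx":0.001,"dy":0,"dz":0.08,"ax":0,"ay":0,"az":0},{"dx":0.001,"dy":0,"dz":0.085,"ax":0,"ay":0,"az":0}]';python3 -m handwheel '[{"dx":0,"dy":0,"dz":0,"ax":0,"ay":0,"az":0},{"dx":0,"dy":0,"dz":0,"ax":0,"ay":0,"az":0},{"dx":0,"dy":0,"dz":0,"ax":0,"ay":0,"az":0},{"dx":0,"dy":0,"dz":0,"ax":0,"ay":0,"az":0}]'; python3 go.py 0.61 0.297 0.018 0
```

```text
time: 38.52
tool_pos: [0.6092, 0.2963, 0.0357]
tool_rot: [0.0, 1.0, 0.001, -0.001]
contact_force: [-0.7, 1.1, -1.3]
gripper_width: 0.499
time: 39.02
tool_pos: [0.6104, 0.2967, 0.038]
tool_rot: [-0.0, 1.0, 0.001, 0.0]
contact_force: [0.4, -0.1, -1.0]
gripper_width: 0.499
t 39.025 pos [0.6104 0.2967 0.038 ] yaw 0.11575588222001891 q [0.3429 0.3516 1.61   0.     1.1791 0.3409] F [ 0.4341 -0.0757 -0.9673] w 0.4987753205965489
shift [-0.0004 -0.0003  0.02  ] turn [-0.0003 -0.0009  0.002 ] rows 0.32035329882807617 0.011899236462858287
```

```bash
python3 -m handwheel '[{"dx":0,"dy":0,"dz":0.005,"ax":0,"ay":0,"az":0},{"dx":0,"dy":0,"dz":0.01,"ax":0,"ay":0,"az":0},{"dx":0,"dy":0,"dz":0.014,"ax":0,"ay":0,"az":0},{"dx":0,"dy":0,"dz":0.016,"ax":0,"ay":0,"az":0},{"dx":0,"dy":0,"dz":0.017,"ax":0,"ay":0,"az":0}]';python3 -m handwheel '[{"dx":0,"dy":0,"dz":0,"ax":0,"ay":0,"az":0},{"dx":0,"dy":0,"dz":0,"ax":0,"ay":0,"az":0},{"dx":0,"dy":0,"dz":0,"ax":0,"ay":0,"az":0}]'
```

```text
time: 39.65
tool_pos: [0.61, 0.2965, 0.0202]
tool_rot: [0.0, 1.0, 0.001, -0.0]
contact_force: [-0.1, 0.3, -1.9]
gripper_width: 0.499
time: 40.02
tool_pos: [0.6102, 0.2966, 0.0206]
tool_rot: [-0.0, 1.0, 0.001, 0.0]
contact_force: [0.7, 0.3, -0.8]
gripper_width: 0.497
```

```bash
python3 -m handwheel '[{"dx":0,"dy":0,"dz":0.0005,"ax":0,"ay":0,"az":0},{"dx":0,"dy":0,"dz":0.001,"ax":0,"ay":0,"az":0},{"dx":0,"dy":0,"dz":0.0015,"ax":0,"ay":0,"az":0},{"dx":0,"dy":0,"dz":0.0015,"ax":0,"ay":0,"az":0}]'
```

```text
time: 40.52
tool_pos: [0.61, 0.2965, 0.0188]
tool_rot: [0.0, 1.0, 0.001, -0.0]
contact_force: [0.1, -0.4, -1.2]
gripper_width: 0.505
```

```bash
python3 -m handwheel '[{"dx":0,"dy":0,"dz":0.0005,"ax":0,"ay":0,"az":0},{"dx":0,"dy":0,"dz":0.001,"ax":0,"ay":0,"az":0},{"dx":0,"dy":0,"dz":0.0013,"ax":0,"ay":0,"az":0},{"dx":0,"dy":0,"dz":0.0013,"ax":0,"ay":0,"az":0}]'
```

```text
time: 41.02
tool_pos: [0.61, 0.2965, 0.0175]
tool_rot: [0.0, 1.0, 0.001, -0.0]
contact_force: [-0.3, 0.3, -0.1]
gripper_width: 0.501
```

```bash
python3 -m handwheel '[{"dx":0,"dy":0,"dz":0.0003,"ax":0,"ay":0,"az":0},{"dx":0,"dy":0,"dz":0.0006,"ax":0,"ay":0,"az":0},{"dx":0,"dy":0,"dz":0.0006,"ax":0,"ay":0,"az":0}]'
```

```text
time: 41.4
tool_pos: [0.6101, 0.2966, 0.0173]
tool_rot: [0.0, 1.0, 0.001, 0.0]
contact_force: [-0.4, -0.6, 1.0]
gripper_width: 0.506
```

It is in light contact, with Fz up from −1.2 to +1 N. Releasing and backing off.

```bash
python3 -m handwheel '[{"dx":0,"dy":0,"dz":0.0002,"ax":0,"ay":0,"az":0},{"dx":0,"dy":0,"dz":0.0002,"ax":0,"ay":0,"az":0},{"dx":0,"dy":0,"dz":0.0002,"ax":0,"ay":0,"az":0}]' 65;python3 -m handwheel '[{"dx":0,"dy":0,"dz":-0.02,"ax":0,"ay":0,"az":0},{"dx":0,"dy":0,"dz":-0.04,"ax":0,"ay":0,"az":0},{"dx":0,"dy":0,"dz":-0.08,"ax":0,"ay":0,"az":0},{"dx":0,"dy":0,"dz":-0.12,"ax":0,"ay":0,"az":0},{"dx":0,"dy":0,"dz":-0.16,"ax":0,"ay":0,"az":0}]'; python3 -m handwheel '[{"dx":-0.03,"dy":0,"dz":0,"ax":0,"ay":0,"az":0},{"dx":-0.08,"dy":0,"dz":0,"ax":0,"ay":0,"az":0},{"dx":-0.13,"dy":0,"dz":0,"ax":0,"ay":0,"az":0},{"dx":-0.18,"dy":-0.05,"dz":0,"ax":0,"ay":0,"az":0},{"dx":-0.22,"dy":-0.1,"dz":0,"ax":0,"ay":0,"az":0}]'
python3 - <<'E'
from h import *
from plant import manip
f=manip.grab_frame("scene"); cv2.imwrite("pics/z1.png",f["image"])
f=manip.grab_frame("top"); cv2.imwrite("pics/z2.png",f["image"])
E
```

```text
time: 41.78
tool_pos: [0.6101, 0.2966, 0.0169]
tool_rot: [-0.0, 1.0, 0.001, 0.0]
contact_force: [1.0, 0.5, -0.2]
gripper_width: 0.746
time: 42.4
tool_pos: [0.6105, 0.2967, 0.1806]
tool_rot: [-0.0, 1.0, 0.001, 0.001]
contact_force: [0.3, -0.0, -0.6]
gripper_width: 0.744
time: 43.02
tool_pos: [0.3951, 0.3895, 0.1794]
tool_rot: [-0.001, 1.0, 0.0, 0.002]
contact_force: [0.7, 1.7, 0.4]
gripper_width: 0.744
```

View pics/z1.png

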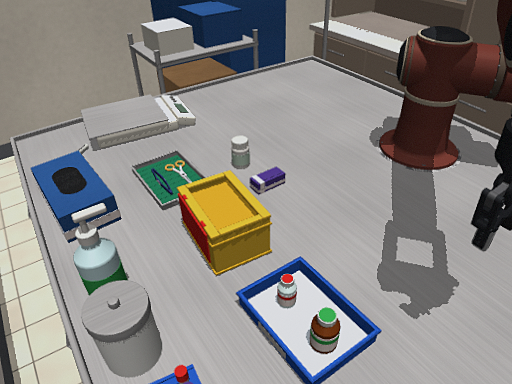

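View pics/z2.png

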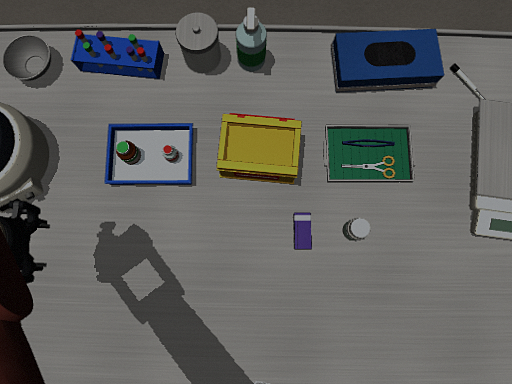

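Run:
```python
from h import *
from plant import manip
f0=dict(np.load("top0.npz")); print([pd(f0,u,v)[2].round(3) for u,v in [(260,140),(260,155),(235,150)]])
f=manip.grab_frame("top"); s=manip.grab_frame("scene")
crop(f,205,95,325,200,6,"pics/z3.png"); crop(s,120,130,290,290,4,"pics/z4.png")
a=f["image"][125:165,225:295].astype(int); b=f0["image"][125:165,225:295].astype(int); print("bin max diff vs start",abs(a-b).max(), "depth diff",np.abs(f["z_map"]-f0["z_map"])[125:165,225:295].max())
print("medicine",pd(f,124,147),pd(f,168,150))
```

```text
[np.float64(0.079), np.float64(0.081), np.float64(0.081)]
bin max diff vs start 12 depth diff 0.90057856
medicine [0.60931226 0.2911229  0.07813158] [0.60640846 0.19632375 0.06880881]
```

View pics/z4.png

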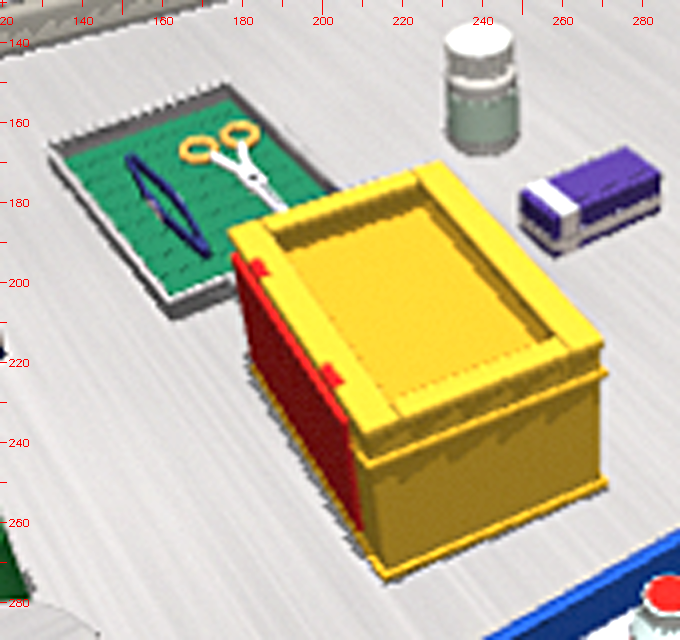

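View pics/z3.png

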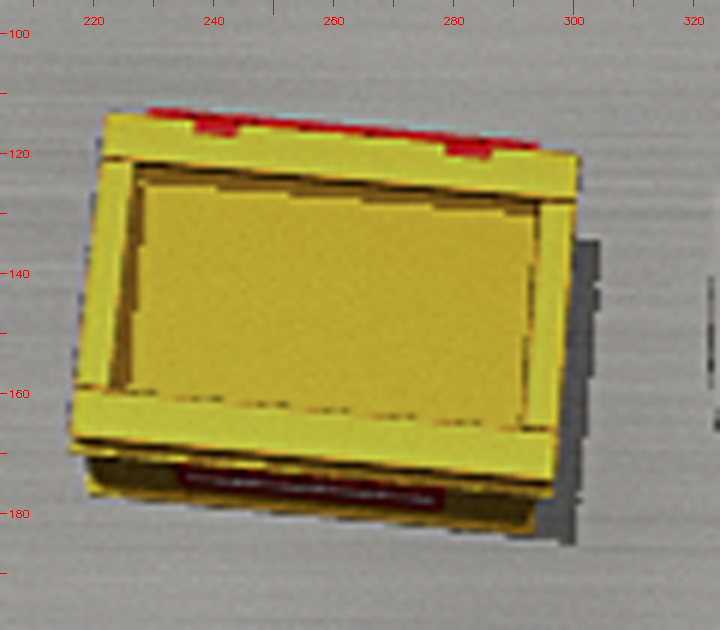

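Run:
```python
from plant import manip
print(manip.state()["time"],manip.job_done())
```

```text
the job is handed in; nothing more can be done
43.225 None
```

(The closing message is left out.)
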